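Centre-punch axle blanks in a drilling cradle

ROBOT

A 6-joint arm with a two-finger parallel gripper is mounted at the origin on a cart in front of the work surface, level with it; the furniture and walls round the work are solid. World frame = base frame: x ahead of the robot, y to its left, z up, the work surface at z = 0. Lengths are in mm, angles in rad, forces in N, time in s.
With the tool pointing down it reaches from about 150 to 775 mm from the base axis. Payload 6.1 kg.
Tool frame: the origin (TCP) lies between the finger pads; the fingertips stand 25 mm ahead of it and the grasp point (between the pads) lies 6 mm ahead of it (arm.tips_ahead is the distance from the TCP to the fingertips, in mm); z points along the fingers, y is the line along which they close (so a half turn about z gives the same grasp; the last joint's range is limited). The gripper opens to 85 mm and grips with 20 to 120 N. Pads are 22 mm wide; open, the fingers measure 114 mm over their backs; the gripper's body (76 mm by 85 mm) begins 54 mm behind the grasp point. The pads swing forward as they close: fully open they stand 13 mm farther back than shut.
Start: joints at [-1.347, 0.126, -0.04, 1.405, 0, 1.571], TCP at [116.511, -511.892, 256.295] pointing down, gripper open.
Joint ranges: [-2.72, 2.72], [-0.95, 1.95], [-1.27, 1.35], [-1.78, 2.02], [-1.46, 1.47], [-3.14, 3.14]. Speed limits (rad/s): [2.39, 2.39, 3.01, 3.14, 3.14, 3.14].

INTERFACE

Orientations are given as a unit quaternion [x, y, z, w].
In Python, from bench import arm gives the robot as it stands.
- The arm moves only by the shell command python3 -m crank 'ROWS' [OPENING] [FORCE]. ROWS is JSON, one flat list of numbers, 6 for each row, row after row: the shift along the world's x, y, z in mm, then the turn, a rotation vector about the world's x, y, z in degrees. A call has 1 to 20 rows; each row is the pose to reach, as a shift and turn from the pose commanded when the call began; what a row does not reach only later rows make up. A row lasts 1/12 s, in which the tool goes at most 41.7 mm and 7.16 degrees, less where a joint would pass 70% of its speed; a pose out of reach is approached as far as the arm can. A call with a gripper value outside its range is refused whole. OPENING is the opening, from 0 (shut) to 1 (fully open), set as the call begins (- or left out, the last holds). The fingers move at their own pace and stop on an object; FORCE is the grip in N (left out, the last holds). Time passes only in rows, so rows that repeat a pose let the fingers close. It gives the time, the measured TCP pose, the force, the opening and the grip force at its end, in the units of the state.
- arm.sense(): the state, without advancing time (a new reading comes with each control period).
- arm.snapshot(name): name is "scene" or "top" or "wrist"; returns the picture (384x512x3 uint8, blue, green, red); there is no depth.
- arm.get_calibration(name): a dict with "fx", "fy", "cx", "cy" (pixels), "pose" (4x4, takes a point from camera to world coordinates). Camera axes: x right, y up, looking along -z (the intrinsics and any distortion apply to the point x, -y, -z); pixel columns grow to the right and rows downward; lengths in mm; the calibration is good to about 2 mm. A picture is of the moment at which its call begins: read the wrist's pose just before it. get_calibration takes no time and is no camera call; for the wrist camera it gives the pose at the moment of the call.
- arm.sign_off(): hands the job in; it is judged then, once.
The state is a dict: "clock": time; "joint_pos": joint angles; "qd": joint speeds; "joint_torque": joint torques, N m; "position": TCP position; "orientation": TCP orientation; "force": force on the tool from outside, world axes, zero at the start; "torque": the same for the moment, N m; "gripper_width": opening from 0.0 (shut) to 1.0 (fully open); "gripper_force": force on a finger pad.
Only numpy, scipy, OpenCV 4.12 (cv2) and the standard library are available. Lean on these libraries where they do the work, as an engineer would, in place of code of your own. Each camera call takes 0.05 s, during which the arm holds its last target. There are 200 camera calls.

TASK

Get the axle blanks ready for drilling: open the drilling cradle's sliding keeper, lay every axle across the cradle with both ends fully home in a pair of slots and its scribed cross upward, then push the keeper fully shut over them and turn its latch lever to lock it. After that, press the automatic centre punch straight down on each cross until its spring snaps and leaves its mark, and put the punch back upright in its wooden stand. Do not knock over or shift the amber jar and the red tin.

Things in the scene. Friction and masses are not known exactly. Their poses are not given: they have to be found in the camera images.
- cradle: Drilling cradle, fixed: grey base 166 x 212 x 22 mm, two parallel upright steel rails (14 thick, tops 65 above the bench, inner faces 84 apart). Each has three slots open at the top, opposite the other's: 70 apart, 14.8 wide, mouths bevelled to 28.8, floors 38 above the bench. Origin: between the rails, at bench height; x: the line along which axles lie, across the rails; y: along the rails; z up.
- slot_1 (a point): Middle of slot pair 1 of the cradle: where the centre of an axle lies when it is fully home there (47 mm above the bench, half-way between the rails). Axes as the cradle's. Any axle may lie in any slot pair.
- slot_2 (a point): Middle of slot pair 2 of the cradle: where the centre of an axle lies when it is fully home there (47 mm above the bench, half-way between the rails). Axes as the cradle's. Any axle may lie in any slot pair.
- slot_3 (a point): Middle of slot pair 3 of the cradle: where the centre of an axle lies when it is fully home there (47 mm above the bench, half-way between the rails). Axes as the cradle's. Any axle may lie in any slot pair.
- axle_1_mid (a point): Centre of steel axle blank 1 (may be absent), 120 mm long along its x, 0.3 to 0.55 kg. Mid boss 40 long, 30 wide (y), 34 high (z): grip across its width. Then round necks (20) and collars (23), 80 mm over the collars; at each end a flat tongue 20 long, 12 wide (y), 18 high (z) that fits a slot. At the start it lies on its boss, cross up, centre 17 mm above the bench.
- axle_1_cross (a point): Middle of the scribed cross on the blue-dyed top face of axle 1's boss, 17 mm above the axle's centre: the spot to punch.
- mark_1 (a joint): Depth of the punch mark under axle 1's cross: 0 unmarked, 0.002 m fully marked; it stays. The metal gives way only to 12 N or more of the punch's tip, within about 5 mm of the cross.
- axle_2_mid (a point): Centre of steel axle blank 2 (may be absent), 120 mm long along its x, 0.3 to 0.55 kg. Mid boss 40 long, 30 wide (y), 34 high (z): grip across its width. Then round necks (20) and collars (23), 80 mm over the collars; at each end a flat tongue 20 long, 12 wide (y), 18 high (z) that fits a slot. At the start it lies on its boss, cross up, centre 17 mm above the bench.
- axle_2_cross (a point): Middle of the scribed cross on the blue-dyed top face of axle 2's boss, 17 mm above the axle's centre: the spot to punch.
- mark_2 (a joint): Depth of the punch mark under axle 2's cross: 0 unmarked, 0.002 m fully marked; it stays. The metal gives way only to 12 N or more of the punch's tip, within about 5 mm of the cross.
- axle_3_mid (a point): Centre of steel axle blank 3 (may be absent), 120 mm long along its x, 0.3 to 0.55 kg. Mid boss 40 long, 30 wide (y), 34 high (z): grip across its width. Then round necks (20) and collars (23), 80 mm over the collars; at each end a flat tongue 20 long, 12 wide (y), 18 high (z) that fits a slot. At the start it lies on its boss, cross up, centre 17 mm above the bench.
- axle_3_cross (a point): Middle of the scribed cross on the blue-dyed top face of axle 3's boss, 17 mm above the axle's centre: the spot to punch.
- mark_3 (a joint): Depth of the punch mark under axle 3's cross: 0 unmarked, 0.002 m fully marked; it stays. The metal gives way only to 12 N or more of the punch's tip, within about 5 mm of the cross.
- punch_grip (a point): Middle of the knurled grip of the automatic centre punch, on its axis: 20 mm round, 54 long; z up along the tool. The cap ends 36 mm above this point. A collar 30 round, 10 thick, has its underside 40 mm below; under it a barrel 16 round, 36 long, then the thin nose, whose tip is 104 mm below this point while it is out. 0.4 kg. It stands upright in its stand at the start.
- punch_trip (a joint): Trip inside the punch: 0 cocked, 0.004 m snapped. Pressed on something hard, the nose goes in against a spring of about 1.5 N per mm; at about 14 N, 8 to 9 mm in, the trip snaps 4 mm up and the force falls at once by some 4 N. The nose can go in 14 mm in all. When lifted it springs out and cocks itself again.
- stand_hole (a point): Centre of the mouth of the hole in the punch's stand, a wooden block 56 x 56 x 75 mm fixed to the bench; the hole is 22 mm round, upright, right through, bevelled by 3 mm. The punch's collar rests on the block's top face.
- red_tin: Red tin, 72 mm round, 108 high, left of the cradle; bystander. Origin: centre of its underside.
- jar: Amber jar with a yellow-brown lid, 64 mm round, 129 high, left of the cradle; bystander. Origin: centre of its underside.
- keeper (a joint): The cradle's keeper, a steel comb that slides along the top of one rail: 0 shut, its three teeth over the slots (nothing can go in or out); 0.036 m open, teeth between the slots. It grows toward the cradle's -y; stiff (2 N), stays where it is left.
- keeper_knob (a point): Middle of the keeper's upright black knob, 16 mm round, 21 high, bottom 76 above the bench; it moves with the keeper.
- lever (a joint): The keeper's latch lever, lying flat: 0 unlatched, arm pointing along the cradle's +x; turned clockwise from above to about 1.57 rad (stop at 1.62), arm along -y, its hook stands behind the shut keeper's lug and holds it. Stays where it is left; turns freely only with the keeper fully shut or fully open.
- lever_knob (a point): Middle of the black upright knob at the lever's end, 15 mm round, 22 high, 48 mm from the lever's hinge; it moves with the lever.
- lever_hinge (a point): Lever's vertical hinge axis, at the height of the middle of the lever's knob, fixed to the cradle.
Things that resemble listed ones, but are neither listed nor needed, are in the scene too. What is shaped like the part that bears punch_grip but green or purple is not meant.

How it is judged (in metres and radians):
On the way, in this order (a step that is already met when the one before it is completed fails the run):
1. every axle on the bench lies fully home in the cradle, cross up, not yet punched (z of axle_1_mid in the frame of cradle between 0.045 and 0.0488 m and angle between axle_1_mid's own x axis and vertical between 1.5408 and 1.6008 rad and x of axle_1_mid in the frame of cradle between -0.006 and 0.006 m and y of axle_1_mid in the frame of cradle between -0.078 and 0.078 m and angle between the x axis of each of axle_1_mid, axle_2_mid, axle_3_mid and the x axis of cradle, either way round below 0.05 rad and angle between each of axle_1_cross, axle_2_cross, axle_3_cross's own z axis and vertical below 0.08 rad and z of axle_2_mid in the frame of cradle between 0.045 and 0.0488 m and angle between axle_2_mid's own x axis and vertical between 1.5408 and 1.6008 rad and x of axle_2_mid in the frame of cradle between -0.006 and 0.006 m and y of axle_2_mid in the frame of cradle between -0.078 and 0.078 m and z of axle_3_mid in the frame of cradle between 0.045 and 0.0488 m and angle between axle_3_mid's own x axis and vertical between 1.5408 and 1.6008 rad and x of axle_3_mid in the frame of cradle between -0.006 and 0.006 m and y of axle_3_mid in the frame of cradle between -0.078 and 0.078 m and value of joint each of mark_1, mark_2, mark_3 below 0.0005 m), for 0.2 s.
2. with every axle still home and unpunched, the keeper is shut and its lever latched (all of step 1 and value of joint keeper below 0.005 m and value of joint lever above 1.35 rad), for 0.2 s.
3. every axle is marked by the punch (value of joint each of mark_1, mark_2, mark_3 above 0.0014 m and value of joint keeper below 0.005 m and value of joint lever above 1.35 rad), for 0.1 s.
At the end, for the whole second after the job is handed in: Every axle present lies in the cradle: centre within 2 mm of home height, level within 0.03 rad, within 0.05 rad of the slots' line, cross up, mark over 1.4 mm deep. Keeper under 5 mm, lever over 1.35 rad. The punch stands upright in its stand (8 mm, 4 mm in height, 0.08 rad), at rest (all of step 3 and z of axle_1_mid in the frame of cradle between 0.045 and 0.0488 m and angle between axle_1_mid's own x axis and vertical between 1.5408 and 1.6008 rad and x of axle_1_mid in the frame of cradle between -0.006 and 0.006 m and y of axle_1_mid in the frame of cradle between -0.078 and 0.078 m and angle between the x axis of each of axle_1_mid, axle_2_mid, axle_3_mid and the x axis of cradle, either way round below 0.05 rad and angle between each of axle_1_cross, axle_2_cross, axle_3_cross, punch_grip's own z axis and vertical below 0.08 rad and z of axle_2_mid in the frame of cradle between 0.045 and 0.0488 m and angle between axle_2_mid's own x axis and vertical between 1.5408 and 1.6008 rad and x of axle_2_mid in the frame of cradle between -0.006 and 0.006 m and y of axle_2_mid in the frame of cradle between -0.078 and 0.078 m and z of axle_3_mid in the frame of cradle between 0.045 and 0.0488 m and angle between axle_3_mid's own x axis and vertical between 1.5408 and 1.6008 rad and x of axle_3_mid in the frame of cradle between -0.006 and 0.006 m and y of axle_3_mid in the frame of cradle between -0.078 and 0.078 m and horizontal distance between punch_grip and stand_hole below 0.008 m and z of punch_grip in the frame of stand between 0.111 and 0.119 m and linear speed of punch below 0.02 m/s); the robot touches nothing.
It fails at once if an axle is punched with the punch leaning more than 15 degrees (angle between punch_grip's own z axis and vertical above 0.26 rad and (contact force between punch and axle_1 above 8 N or contact force between punch and axle_2 above 8 N or contact force between punch and axle_3 above 8 N)).
It fails at once if a bystander (amber jar or red tin) is knocked over or shifted 5 cm (distance of any of jar, red_tin from where it was at the start of the episode above 0.05 m or angle between any of jar, red_tin's own z axis and vertical above 0.5 rad).
Of axle_1, axle_2, axle_3 only 2 to 3 are there at a start; the rules pass over those that are not, and their reading is None.
At some moment in a run one of axle_1, axle_2, axle_3 may be knocked a few centimetres aside while the robot is not near it.
It also fails if it takes over 210 s, if anything falls off the work surface, if the arm or the gripper's body presses on something with over 40 N, if the wrist force passes 120 N, or if a joint passes its speed limit or range.

## Working session

There is one attempt and no reset: what is moved stays moved. The work goes in short steps, Python scripts to look and compute and a shell command to move; the robot and the scene stay as the last step left them, time stands still between calls to the robot, and variables do not carry over. Pictures are saved under pics/ and viewed, at most 14 in all, crops included, and the job is handed in when it is done.

```bash
ls; mkdir -p pics
cat > h.py <<'E'
import numpy as np, cv2
from bench import arm
def cal(n):
    return arm.get_calibration(n)
def ray(c,u,v):
    P=np.array(c['pose']);d=np.array([(u-c['cx'])/c['fx'],-(v-c['cy'])/c['fy'],-1.0])
    return P[:3,3],P[:3,:3]@d
def onplane(c,u,v,z):
    o,d=ray(c,u,v);return (o+d*(z-o[2])/d[2]).round(1)
def proj(c,p):
    P=np.array(c['pose']);q=P[:3,:3].T@(np.array(p,float)-P[:3,3]);return np.array([c['cx']+c['fx']*q[0]/-q[2],c['cy']-c['fy']*q[1]/-q[2]]).round(1)
E
python3 - <<'E'
from h import *
for n in("scene","top"):
    c=cal(n);print(n,{k:(np.round(v,3).tolist()) for k,v in c.items()})
    cv2.imwrite(f"pics/{n}0.png",cv2.resize(arm.snapshot(n),(800,600)))
print(arm.sense())
E
```

```text
pics
scene {'fx': 369.092, 'fy': 369.092, 'cx': 252.754, 'cy': 194.436, 'pose': [[0.799, 0.279, -0.532, -74.109], [-0.601, 0.376, -0.706, -881.921], [0.003, 0.884, 0.468, 603.869], [0.0, 0.0, 0.0, 1.0]]}
top {'fx': 436.462, 'fy': 436.462, 'cx': 262.389, 'cy': 192.24, 'pose': [[-0.005, 0.98, -0.199, 267.063], [-1.0, -0.004, 0.007, -91.251], [0.006, 0.199, 0.98, 1203.744], [0.0, 0.0, 0.0, 1.0]]}
{'clock': 0.1, 'joint_pos': array([-1.34700994e+00,  1.26333977e-01, -4.04811352e-02,  1.40537822e+00,
        4.12486818e-05,  1.57080057e+00]), 'qd': array([-0.000282  , -0.0022394 ,  0.00204374, -0.00200705, -0.00055152,
       -0.00066164]), 'joint_torque': array([-7.10211316e-04, -4.36901236e+01,  3.53608525e+01,  1.36340875e-02,
       -1.09350556e-04, -3.92866710e-06]), 'position': array([ 116.45135171, -511.60217241,  255.61064738]), 'orientation': array([ 9.93746481e-01,  1.11657706e-01, -5.75009880e-05, -6.96438814e-04]), 'force': array([0.03863254, 0.27077558, 0.32814186]), 'torque': array([ 0.00272838, -0.04099808, -0.03172423]), 'gripper_force': 0.0, 'gripper_width': 0.9993847062046604}
```

View pics/scene0.png

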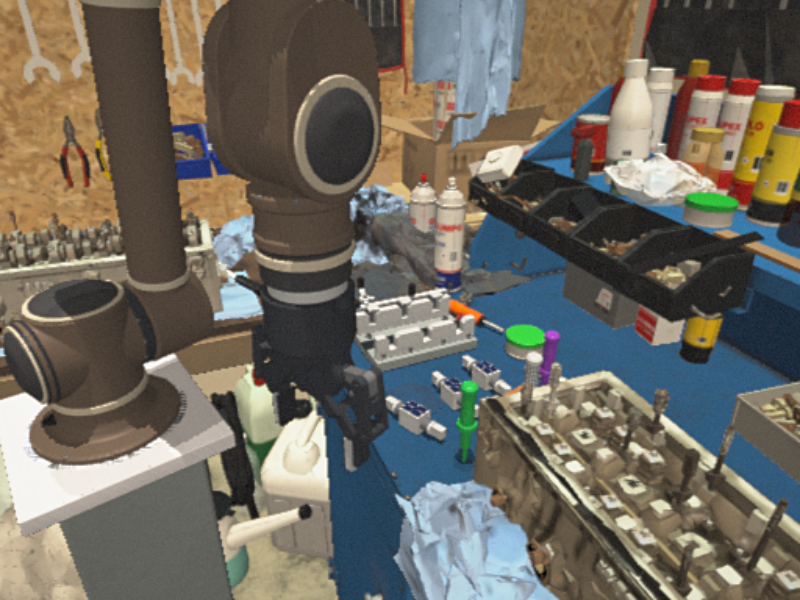

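View pics/top0.png

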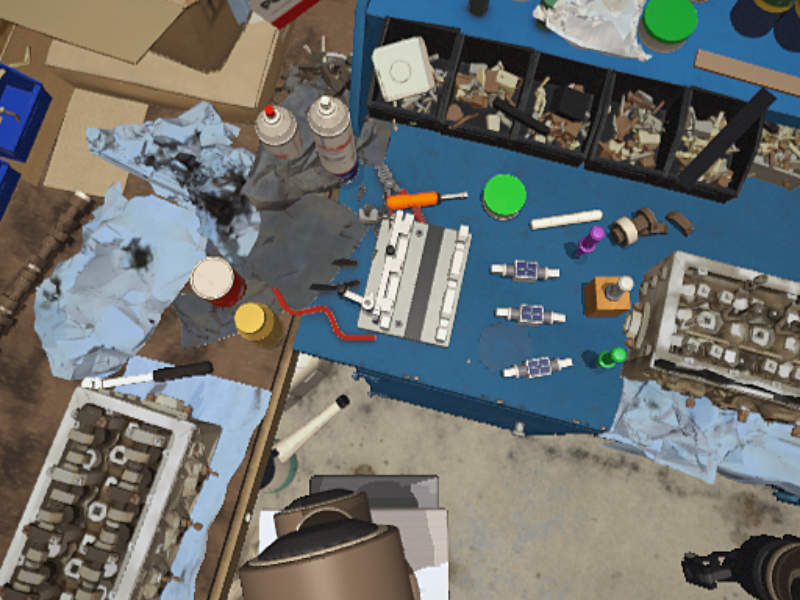

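The scene shows the cradle (415,325) with the three axles in front of it. The top view (800 px scale) has the cradle at (418,268) and axles at (525,270), (530,315) and (538,367). The steel punch is in its wooden stand at (620,290). Lookalikes for the punch: green (610,357), purple (590,240) and a white rod (567,219). I choose the grey knurled one in the wooden block and check it in a close crop.

Run:
```python
from h import *
im=cv2.imread("pics/top0.png")
full=arm.snapshot("top")
cv2.imwrite("pics/topA.png",cv2.resize(full[120:255,205:415],(800,514),interpolation=cv2.INTER_CUBIC))
c=cal("top")
for n,u,v,z in [("ax1",525,270,34),("ax2",530,315,34),("ax3",538,367,34),("stand",607,297,75),("punch top",627,284,151),("cradle",418,268,65),("jar",255,322,129),("tin",212,280,108)]:
    print(n,onplane(c,u*.64,v*.64,z))
```

```text
ax1 [ 558.5 -303.7   34. ]
ax2 [ 477.6 -309.3   34. ]
ax3 [ 386.8 -319.4   34. ]
stand [ 500.7 -433.5   75. ]
punch top [ 505.9 -443.5  151. ]
cradle [ 554.9 -113.9   65. ]
jar [450.8 148.1 129. ]
tin [524.8 226.3 108. ]
```

View pics/topA.png

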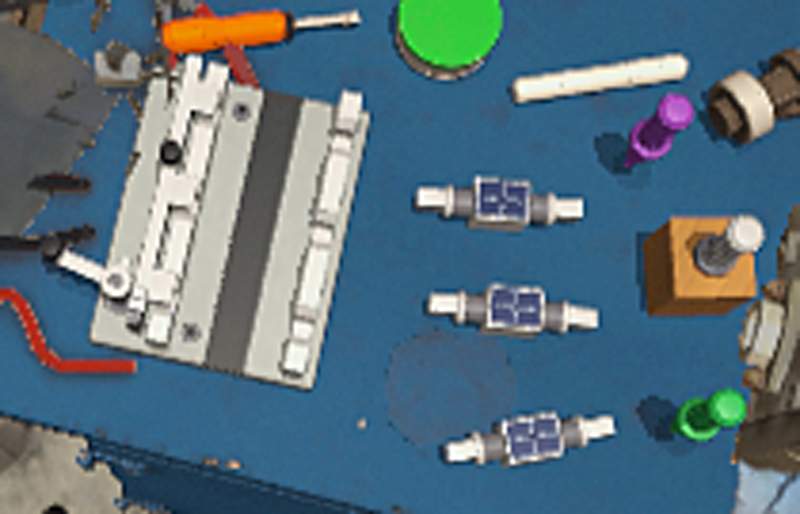

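The crop shows the keeper rail on the cradle's left, the keeper knob at (170,150), and the lever hinge (118,282) with its knob (52,245). The three blue axles and the steel punch in the wooden block at (705,260) are confirmed.

```bash
python3 -m crank '[35,30,10,0,0,0,70,60,20,0,0,0,105,90,30,0,0,0,135,120,45,0,0,0,165,150,55,0,0,0,195,180,65,0,0,0,225,210,75,0,0,0,250,240,85,0,0,0,280,270,95,0,0,0,305,300,95,0,0,0,330,330,95,0,0,0,350,360,95,0,0,0,365,390,95,0,0,0,365,390,95,0,0,0,365,390,95,0,0,0,365,390,95,0,0,0]' 0.5
python3 - <<'E'
from h import *
s=arm.sense();print(s['position'],s['orientation'],s['force'])
c=cal("wrist");im=arm.snapshot("wrist");cv2.imwrite("pics/w1.png",cv2.resize(im,(800,600)))
print({k:(np.round(v,3).tolist()) for k,v in c.items()})
E
```

```text
clock: 1.48
position: [481.4, -121.7, 350.9]
orientation: [0.994, 0.112, -0.001, 0.0]
force: [-0.5, -0.0, 0.5]
gripper_width: 0.5
gripper_force: 0.0
[ 481.42728111 -121.66842397  350.93653481] [ 9.93664703e-01  1.12383968e-01 -5.45483776e-04  6.47674460e-05] [-0.53005963 -0.02398287  0.49911189]
{'fx': 346.351, 'fy': 346.351, 'cx': 260.215, 'cy': 187.325, 'pose': [[0.222, 0.921, 0.32, 565.231], [-0.975, 0.21, 0.073, -102.3], [0.0, -0.328, 0.945, 469.038], [0.0, 0.0, 0.0, 1.0]]}
```

View pics/w1.png

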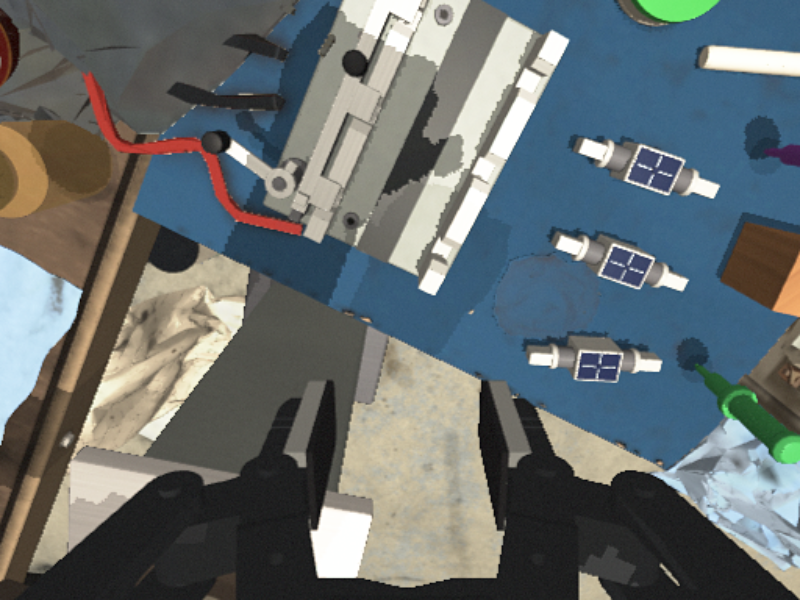

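The wrist view shows the keeper knob at (354,62), lever knob (215,141), lever hinge (281,183) and the far rail edge from (567,40) to (437,293). The crosses are at (656,170), (628,267) and (599,365).

Run:
```python
from h import *
cw=cal("wrist");ct=cal("top")
W=lambda u,v,z:onplane(cw,u*.64,v*.64,z)
T=lambda u,v,z:onplane(ct,205+u/3.81,120+v/3.807,z)
print("rail outer far",W(567,40,65),T(368,100,65),"near",W(437,293,65),T(300,378,65))
print("keeper knob top",W(354,62,97),T(170,148,97))
for z in(60,75,90,100):print(z,"lever knob",W(215,141,z),T(52,245,z),"hinge",W(281,183,z),T(118,282,z))
print("kept rail near end",W(313,238,65),T(155,340,65))
for a,b in [((656,170),(502,200)),((628,267),(516,308)),((599,365),(534,436))]:print("cross",W(*a,34),T(*b,34))
# axle ends tongues
for a,b in [((588,146),(706,188)),((568,244),(676,283)),((540,355),(650,363))]:
    p,q=W(*a,26),W(*b,26);d=p-q;print("mid",(p+q)/2,"len",np.hypot(*d[:2]),"yaw of axis from +y deg",np.degrees(np.arctan2(-d[0],d[1])))
# base back/front corners
print("base near-left",W(270,205,22),"near right",W(415,280,22), T(92,343,22),T(308,387,22))
print("rail slots", [W(u,v,65).tolist() for u,v in((548,75),(490,170),(443,255))])
cv2.imwrite("pics/w1c.png",cv2.resize(arm.snapshot("wrist")[0:192,110:366],(800,600),interpolation=cv2.INTER_CUBIC))
```

```text
rail outer far [ 629.7 -200.5   65. ] [ 625.4 -207.1   65. ] near [ 433.1 -157.7   65. ] [ 425.3 -155.6   65. ]
keeper knob top [582.6 -65.   97. ] [581.2 -66.4  97. ]
60 lever knob [509.8  27.6  60. ] [521.1  17.4  60. ] hinge [490.3 -23.8  60. ] [494.4 -29.2  60. ]
75 lever knob [511.8  22.8  75. ] [517.8  16.   75. ] hinge [493.1 -26.7  75. ] [491.4 -30.1  75. ]
90 lever knob [513.8  18.   90. ] [514.5  14.5  90. ] hinge [495.8 -29.6  90. ] [488.4 -30.9  90. ]
100 lever knob [515.2  14.8 100. ] [512.2  13.6 100. ] hinge [497.6 -31.6 100. ] [486.4 -31.4 100. ]
kept rail near end [455.4 -54.7  65. ] [452.3 -55.4  65. ]
cross [ 561. -306.   34.] [ 559.2 -305.8   34. ]
cross [ 480.7 -312.4   34. ] [ 479.5 -312.7   34. ]
cross [ 388.8 -319.2   34. ] [ 387.7 -321.7   34. ]
mid [ 561.45 -302.45   26.  ] len 104.80734707070876 yaw of axis from +y deg -5.639877789976142
mid [ 480.85 -310.85   26.  ] len 102.44110503113482 yaw of axis from +y deg -6.896084194653526
mid [ 390.5  -317.75   26.  ] len 100.93250219825126 yaw of axis from +y deg 8.202354244625573
base near-left [463.5 -10.2  22. ] near right [ 426.5 -142.    22. ] [457.3  -8.8  22. ] [ 424.8 -163.6   22. ]
rail slots [[605.6, -194.6, 65.0], [534.4, -172.8, 65.0], [464.3, -154.8, 65.0]]
```

View pics/w1c.png

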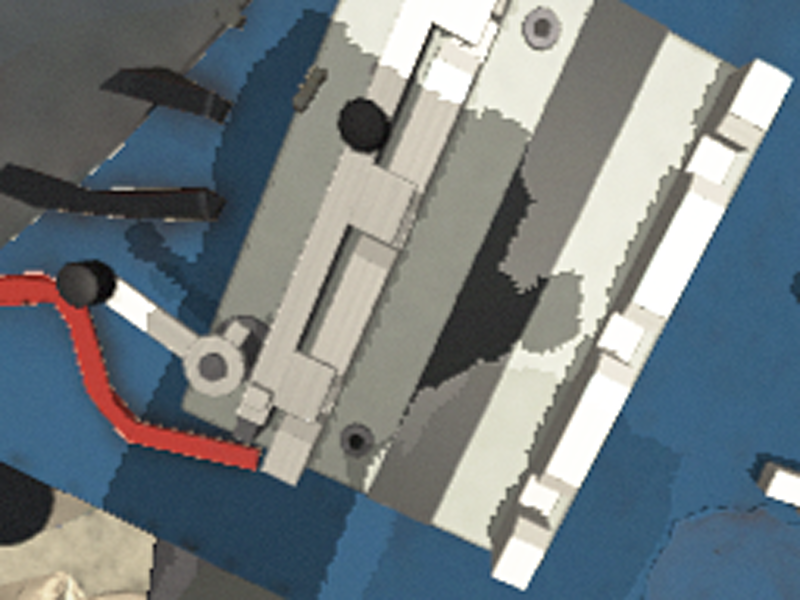

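Both views agree to about 2 mm: the keeper knob is at (582,-65.5), and the cradle is centred near (543,-124) with its rails at -12.3°. The keeper is shut and has to slide about 36 mm toward (0.977,-0.213). I grip its knob.

```bash
python3 -m crank '[25,14,-30,0,0,-6,50,28,-65,0,0,-12,75,42,-100,0,0,-18,100,56,-135,0,0,-25,100,56,-170,0,0,-25,100,56,-205,0,0,-25,100,56,-230,0,0,-25,100,56,-244,0,0,-25,100,56,-244,0,0,-25,100,56,-244,0,0,-25]' 0.5; python3 -m crank '[0,0,0,0,0,0,0,0,0,0,0,0,0,0,0,0,0,0,0,0,0,0,0,0,0,0,0,0,0,0,0,0,0,0,0,0]' 0 40; python3 -m crank '[6,-1.3,0,0,0,0,12,-2.6,0,0,0,0,18,-3.9,0,0,0,0,24,-5.2,0,0,0,0,30,-6.5,0,0,0,0,36,-7.8,0,0,0,0,37,-8,0,0,0,0,37,-8,0,0,0,0]'
```

```text
clock: 2.42
position: [584.0, -97.9, 118.3]
orientation: [0.996, -0.086, 0.012, -0.008]
force: [0.4, -7.9, 42.2]
gripper_width: 0.503
gripper_force: 21.3
clock: 2.92
position: [575.9, -94.0, 106.4]
orientation: [0.996, -0.085, -0.0, -0.01]
force: [-0.8, -0.4, -0.3]
gripper_width: -0.0
gripper_force: 0.0
clock: 3.58
position: [614.4, -100.9, 107.0]
orientation: [0.996, -0.084, 0.001, -0.01]
force: [-0.3, -1.1, -0.3]
gripper_width: 0.005
gripper_force: 0.0
```

Run:
```python
from h import *
s=arm.sense();print(s['position'],s['joint_pos'],s['force'])
cv2.imwrite("pics/t2.png",cv2.resize(arm.snapshot("top")[100:240,205:391],(800,602),interpolation=cv2.INTER_CUBIC)[:600])
```

```text
[ 614.37513112 -100.88849658  107.00785957] [-0.17187436  0.34569488 -0.08905867  1.13682809  0.02097828  3.13794321] [-0.34011999 -1.0500284  -0.25376749]
```

View pics/t2.png

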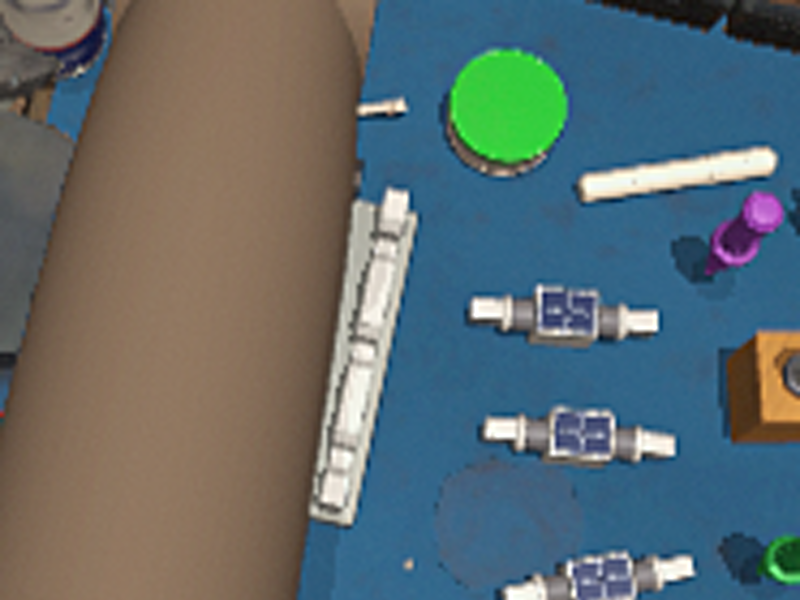

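The last joint ran into its limit, so the grasp missed the knob. I rise, turn the tool +87° (which lowers joint 6), and look again.

```bash
python3 -m crank '[0,0,30,0,0,0,-5,0,60,0,0,6,-10,0,95,0,0,13,-15,0,130,0,0,20,-20,0,165,0,0,27,-25,0,190,0,0,34,-30,0,190,0,0,41,-35,0,190,0,0,48,-40,0,190,0,0,55,-45,0,190,0,0,62,-50,0,190,0,0,69,-55,0,190,0,0,76,-60,0,190,0,0,83,-60,0,190,0,0,87,-60,0,190,0,0,87,-60,0,190,0,0,87,-60,0,190,0,0,87]' 0.5
python3 - <<'E'
from h import *
s=arm.sense();print(s['position'],s['joint_pos'],s['orientation'])
c=cal("wrist");im=arm.snapshot("wrist");np.save("w3.npy",im);cv2.imwrite("pics/w3.png",cv2.resize(im,(800,600)))
import pickle;pickle.dump(c,open("w3.pkl","wb"))
E
```

```text
clock: 5.05
position: [553.8, -100.8, 297.3]
orientation: [0.781, 0.624, -0.007, -0.008]
force: [-0.0, 0.1, 0.1]
gripper_width: 0.504
gripper_force: 0.0
[ 553.80584742 -100.83795797  297.33893947] [-1.80319340e-01  2.21165519e-01  1.64442869e-01  1.53502872e+00
  4.38430828e-04  1.61305253e+00] [ 0.78122109  0.62416648 -0.0067146  -0.00804591]
```

View pics/w3.png

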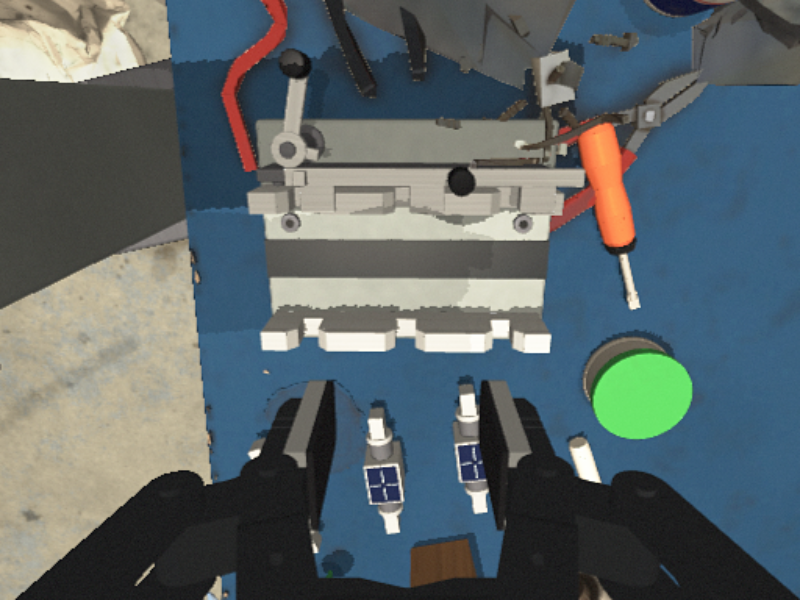

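This view is clear. The front rail's top edge runs from (262,350) to (550,350), with slots at 314, 407 and 502. The keeper knob is at (461,179), the lever knob at (294,62) and the hinge at (288,150). The keeper is still shut.

Run:
```python
from h import *
import pickle;c=pickle.load(open("w3.pkl","rb"))
W=lambda u,v,z:onplane(c,u*.64,v*.64,z)
a,b=W(262,350,65),W(550,350,65);d=(b-a)/np.linalg.norm(b-a);print("outer edge",a,b,np.linalg.norm(b-a),np.degrees(np.arctan2(d[1],d[0])))
ex=np.array([-d[1],d[0],0]);print("centre from edge",(a+b)/2+56*ex)
print("inner edge",W(265,333,65),W(547,333,65))
for u in(314,407,502):print("slot",W(u,350,65)+56*ex)
print("knob",W(461,176,97)," mid lever", [W(294,62,z) for z in(85,95)],"hinge",[W(288,150,z) for z in(65,75,85)])
m=cv2.inRange(np.load("w3.npy"),(0,0,0),(45,45,45))
n,l,st,ce=cv2.connectedComponentsWithStats(m[20:140,150:320])
print([(s.tolist(),(ce[i]+[150,20]).round(1)) for i,s in enumerate(st) if 80<s[4]<900])
print("crosses",W(383,484,34),W(469,463,34))
s=arm.sense();print(s['position'])
```

```text
outer edge [ 431.4 -155.5   65. ] [ 631.8 -199.1   65. ] 205.08807863939822 -12.274269216621027
centre from edge [ 543.50512884 -122.58009588   65.        ]
inner edge [ 437.5 -143.3   65. ] [ 631.5 -185.7   65. ]
slot [ 479.80512884 -108.78009588   65.        ]
slot [ 544.80512884 -122.88009588   65.        ]
slot [ 610.60512884 -137.18009588   65.        ]
knob [591.8 -61.8  97. ]  mid lever [array([512.5,  19.6,  85. ]), array([514.4,  18.4,  95. ])] hinge [array([490.2, -26.4,  65. ]), array([492.7, -26.2,  75. ]), array([495.1, -26. ,  85. ])]
[([65, 0, 27, 42, 435], array([228.1,  39.8])), ([109, 0, 15, 25, 248], array([266. ,  30.9])), ([29, 12, 20, 18, 178], array([190. ,  43.1])), ([137, 86, 17, 19, 241], array([294.6, 115.4]))]
crosses [ 481.3 -309.7   34. ] [ 556.7 -303.9   34. ]
[ 553.86430932 -100.82881813  297.28283719]
```

```bash
cat >> h.py <<'E'
from scipy.spatial.transform import Rotation as R
def goto(x,y,z,yaw):
    "shift and turn from the present pose to TCP at x,y,z pointing down, tool x at yaw deg"
    s=arm.sense();t=np.radians(yaw);G=R.from_matrix(np.array([[np.cos(t),np.sin(t),0],[np.sin(t),-np.cos(t),0],[0,0,-1]]))
    rv=(G*R.from_quat(s['orientation']).inv()).as_rotvec(degrees=True)
    print("shift",(np.array([x,y,z])-s['position']).round(1),"turn",rv.round(1),"| joints",s['joint_pos'].round(2),"F",s['force'].round(1))
E
python3 -c "
from h import *
goto(592,-62,105,77.7)"
```

```text
shift [  38.1   38.8 -192.3] turn [-0.2 -1.2  0.4] | joints [-0.18  0.22  0.16  1.53  0.    1.61] F [-0.1 -0.4  0.5]
```

```bash
python3 -m crank '[20,20,-30,-0.2,-1.2,0.4,38,39,-65,-0.2,-1.2,0.4,38,39,-100,-0.2,-1.2,0.4,38,39,-135,-0.2,-1.2,0.4,38,39,-160,-0.2,-1.2,0.4,38,39,-180,-0.2,-1.2,0.4,38,39,-192,-0.2,-1.2,0.4,38,39,-192,-0.2,-1.2,0.4,38,39,-192,-0.2,-1.2,0.4]' 0.5; python3 -m crank '[0,0,0,0,0,0,0,0,0,0,0,0,0,0,0,0,0,0,0,0,0,0,0,0,0,0,0,0,0,0,0,0,0,0,0,0]' 0 30
```

```text
clock: 5.85
position: [591.5, -61.8, 104.8]
orientation: [0.779, 0.627, -0.0, -0.001]
force: [0.9, 0.1, 0.1]
gripper_width: 0.499
gripper_force: 0.0
clock: 6.35
position: [592.7, -62.0, 106.9]
orientation: [0.779, 0.628, 0.001, 0.001]
force: [-0.0, 0.7, 5.2]
gripper_width: 0.169
gripper_force: 29.5
```

```bash
python3 -m crank '[5,-1.1,1,0,0,0,10,-2.2,1,0,0,0,15,-3.3,1,0,0,0,20,-4.4,1,0,0,0,25,-5.5,1,0,0,0,30,-6.5,1,0,0,0,34,-7.4,1,0,0,0,37,-8,1,0,0,0,40,-8.7,1,0,0,0,40,-8.7,1,0,0,0]'
```

```text
clock: 7.18
position: [614.4, -66.8, 105.9]
orientation: [0.778, 0.628, -0.011, -0.014]
force: [-64.7, 14.4, 46.1]
gripper_width: 0.168
gripper_force: 38.7
```

The keeper reached its open stop. I release and look.

```bash
python3 -m crank '[-9,2,0,0,0,0,-17,3.7,0,0,0,0,-17,3.7,0,0,0,0]'; python3 -m crank '[0,0,0,0,0,0,0,0,0,0,0,0,0,0,0,0,0,0,0,0,5,0,0,0,0,0,35,0,0,0,-10,5,75,0,0,0,-20,10,115,0,0,0,-30,0,150,0,0,0,-40,-10,180,0,0,0,-50,-20,190,0,0,0,-60,-30,190,0,0,0,-60,-30,190,0,0,0,-60,-30,190,0,0,0]' 0.6
python3 - <<'E'
from h import *
s=arm.sense();print(s['position'],s['orientation'],s['force'])
c=cal("wrist");im=arm.snapshot("wrist");np.save("w4.npy",im);cv2.imwrite("pics/w4.png",cv2.resize(im[40:250,130:410],(800,600),interpolation=cv2.INTER_CUBIC))
import pickle;pickle.dump(c,open("w4.pkl","wb"))
E
```

```text
clock: 7.43
position: [612.6, -66.5, 106.6]
orientation: [0.778, 0.628, -0.001, -0.001]
force: [-11.9, 2.2, 11.6]
gripper_width: 0.169
gripper_force: 31.1
clock: 8.52
position: [554.3, -97.5, 294.8]
orientation: [0.779, 0.627, -0.0, -0.001]
force: [-0.2, -0.8, -0.7]
gripper_width: 0.604
gripper_force: 0.0
[554.33433841 -97.45465806 294.76975495] [ 7.78926620e-01  6.27114473e-01 -1.73858522e-04 -8.53486933e-04] [-0.17932111 -0.76491778 -0.72441971]
```

View pics/w4.png

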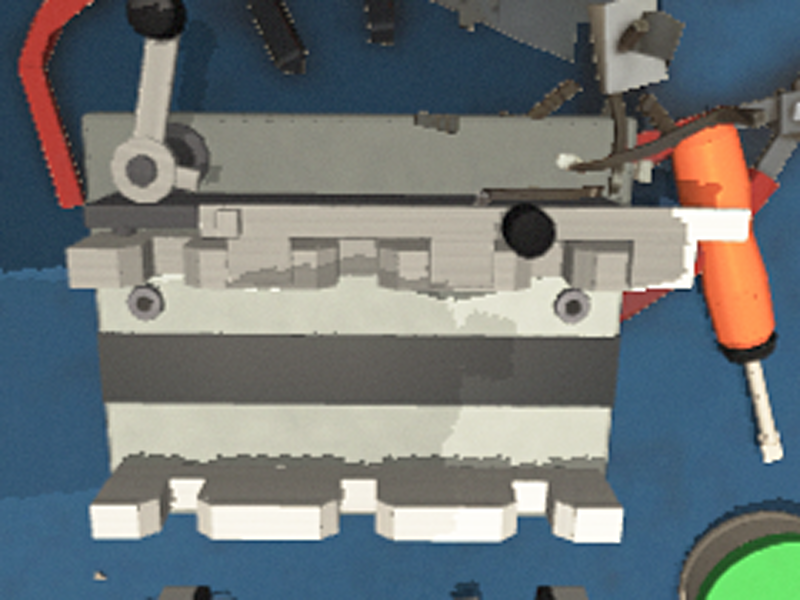

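The keeper is open and all three back slots are clear (crop x of 168, 345 and 527). The front slots are at 178, 358 and 536, with the rail's outer edge at y=540.

```bash
python3 - <<'E'
from h import *
import pickle;c=pickle.load(open("w4.pkl","rb"))
W=lambda u,v,z:onplane(c,130+u/2.857,40+v/2.857,z)
a,b=W(92,540,65),W(622,540,65);d=(b-a)/np.linalg.norm(b-a);print(a,b,np.linalg.norm(b-a),np.degrees(np.arctan2(d[1],d[0])))
ex=np.array([-d[1],d[0],0]);print("centre",(a+b)/2+56*ex)
for u in(178,358,536):print("slot",W(u,540,65)+56*ex)
print("base z22", W(82,115,22),W(612,115,22))
print("back rail top inner edge? ",W(110,288,65),"front inner",W(110,505,65))
print("knob",W(528,222,97),"lever knob",W(158,14,90))
E
python3 -c "
from h import *
goto(480,-311,120,83)"
```

```text
[ 430.8 -156.5   65. ] [ 631.9 -200.5   65. ] 205.85725636955328 -12.341636325342833
centre [ 543.31945905 -123.79413148   65.        ]
slot [ 475.46945905 -108.89413148   65.        ]
slot [ 543.76945905 -123.89413148   65.        ]
slot [ 611.26945905 -138.69413148   65.        ]
base z22 [463.6  -3.6  22. ] [659.1 -46.5  22. ]
back rail top inner edge?  [467.3 -63.1  65. ] front inner [ 442.1 -143.8   65. ]
knob [612.4 -66.8  97. ] lever knob [514.2  17.5  90. ]
shift [ -74.5 -213.9 -174.4] turn [-0.1 -0.1  5.3] | joints [-0.17  0.21  0.14  1.51  0.    1.61] F [-0.3  0.2 -0.4]
```

The centre is (543.5,-123.8), and the measured knob matches where the gripper held it to 0.5 mm, so the calibration is good. Next I hover over the far axle.

```bash
cat >> h.py <<'E'
def axle(tag,z=34.0):
    "blue-dyed bosses in the wrist view: centre and long-axis yaw at height z"
    c=cal("wrist");im=arm.snapshot("wrist");cv2.imwrite(f"pics/{tag}.png",im)
    h=cv2.cvtColor(im,cv2.COLOR_BGR2HSV);m=cv2.inRange(h,(108,60,30),(135,255,150))
    m=cv2.morphologyEx(m,cv2.MORPH_CLOSE,np.ones((7,7)));m=cv2.morphologyEx(m,cv2.MORPH_OPEN,np.ones((5,5)))
    for k in cv2.findContours(m,cv2.RETR_EXTERNAL,cv2.CHAIN_APPROX_NONE)[0]:
        if cv2.contourArea(k)<150: continue
        P=np.array([onplane(c,u,v,z)[:2] for u,v in k[:,0]],np.float32)
        (cx,cy),(w,hh),a=cv2.minAreaRect(P);a=a if w>hh else a+90
        (pu,pv),_,_=cv2.minAreaRect(k)
        print("px",round(pu),round(pv),"xy",round(cx,1),round(cy,1),"size",round(max(w,hh),1),round(min(w,hh),1),"yaw",round(a%180,1))
E
python3 -m crank '[0,-20,-10,0,0,2,0,-40,-20,0,0,4,0,-75,-30,0,0,6.7,1,-110,-40,0,0,6.7,2,-145,-60,0,0,6.7,3,-180,-80,0,0,6.7,5,-208,-100,0,0,6.7,5,-208,-115,0,0,6.7,5,-208,-115,0,0,6.7,5,-208,-115,0,0,6.7]' 0.6; python3 -c "
from h import *
axle('a1');goto(559,-305,30,84.4)"
```

```text
clock: 9.4
position: [559.1, -304.2, 178.7]
orientation: [0.74, 0.672, -0.0, -0.003]
force: [0.4, 0.1, 1.2]
gripper_width: 0.598
gripper_force: 0.0
px 55 215 xy 387.9 -317.9 size 35.0 25.3 yaw 99.5
px 164 196 xy 481.3 -309.6 size 33.9 24.8 yaw 84.0
px 261 178 xy 561.0 -302.8 size 34.6 24.4 yaw 85.3
shift [  -0.8   -1.  -150.5] turn [-0.1 -0.1 -0.1] | joints [-0.5   0.35  0.08  1.3   0.    1.17] F [ 0.4  0.1 -0.1]
```

View pics/a1.png

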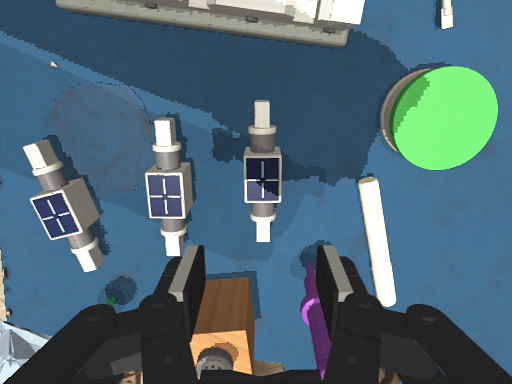

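All three bosses were found: (388,-318), (481.3,-309.6) and (561,-302.8), with sizes around 34 x 25 mm that match. I grasp the far one.

```bash
python3 -m crank '[1,1.4,-35,0,0,0.8,1.2,1.4,-70,0,0,0.8,1.2,1.4,-105,0,0,0.8,1.2,1.4,-130,0,0,0.8,1.2,1.4,-149,0,0,0.8,1.2,1.4,-149,0,0,0.8,1.2,1.4,-149,0,0,0.8]' 0.6; python3 -m crank '[0,0,0,0,0,0,0,0,0,0,0,0,0,0,0,0,0,0,0,0,0,0,0,0,0,0,0,0,0,0,0,0,0,0,0,0]' 0 60; python3 -m crank '[0,0,15,0,0,0,0,0,45,0,0,0,0,0,80,0,0,0,0,0,110,0,0,0,0,0,110,0,0,0,0,0,110,0,0,0]' ; python3 -c "
from h import *
s=arm.sense();axle('a1h',s['position'][2]+5);goto(611.9,-138.7,120,77.7)"
```

```text
clock: 10.03
position: [561.4, -302.4, 32.9]
orientation: [0.735, 0.678, 0.0, -0.0]
force: [-0.0, -0.1, 0.2]
gripper_width: 0.601
gripper_force: 0.0
clock: 10.53
position: [562.6, -303.9, 35.2]
orientation: [0.736, 0.677, 0.001, 0.002]
force: [-0.9, 1.2, 5.7]
gripper_width: 0.34
gripper_force: 61.1
clock: 11.03
position: [562.4, -304.1, 145.0]
orientation: [0.736, 0.677, 0.001, 0.002]
force: [0.7, 0.4, -5.3]
gripper_width: 0.34
gripper_force: 60.4
px 260 288 xy 563.7 -299.9 size 33.7 24.4 yaw 85.1
px 20 232 xy 479.6 -267.9 size 17.6 13.6 yaw 99.1
px 145 210 xy 526.2 -263.8 size 17.5 12.5 yaw 84.0
shift [ 50.7 164.9 -22.7] turn [-0.   0.1 -7.6] | joints [-0.5   0.36  0.01  1.22  0.    1.16] F [ 0.2  0.8 -5.5]
```

View pics/a1h.png

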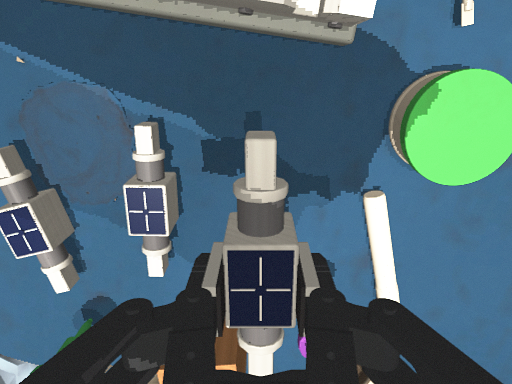

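Axle gripped (force -5.5 N), cross centred at the TCP to within 1 mm. I carry it over the far slot pair.

```bash
python3 -m crank '[5,20,0,0,0,-1,11,40,0,0,0,-3,20,70,0,0,0,-5,30,100,0,0,0,-7.6,40,130,0,0,0,-7.6,46,155,0,0,0,-7.6,49.3,164.7,0,0,0,-7.6,49.3,164.7,0,0,0,-7.6,49.3,164.7,0,0,0,-7.6,49.3,164.7,-15,0,0,-7.6,49.3,164.7,-30,0,0,-7.6,49.3,164.7,-40,0,0,-7.6,49.3,164.7,-40,0,0,-7.6,49.3,164.7,-40,0,0,-7.6]'; python3 -c "
from h import *
s=arm.sense();axle('a1s',s['position'][2]-1.2);goto(611.7,-139.4,66,77.7)"
```

```text
clock: 12.25
position: [609.5, -139.6, 101.4]
orientation: [0.779, 0.626, -0.0, -0.001]
force: [-0.1, -0.5, -4.1]
gripper_width: 0.335
gripper_force: 60.1
px 260 288 xy 610.4 -139.8 size 35.5 25.7 yaw 77.5
shift [  1.6   0.1 -36.4] turn [-0.  -0.   0.1] | joints [-0.23  0.35 -0.09  1.13  0.    1.56] F [-0.5 -0.1 -4.9]
```

View pics/a1s.png

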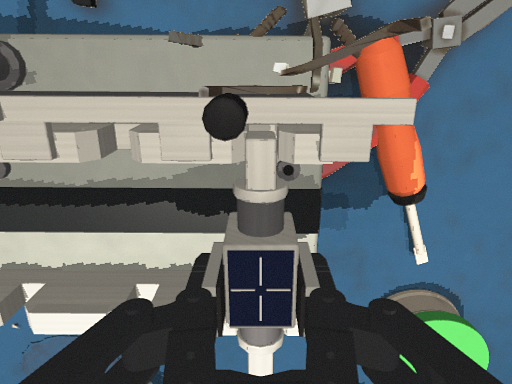

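The axle is aligned over the far pair. I lower it and feel for contact.

```bash
python3 -m crank '[1.8,0.2,-8,0,0,0,1.8,0.2,-16,0,0,0,1.8,0.2,-22,0,0,0,1.8,0.2,-27,0,0,0,1.8,0.2,-31,0,0,0,1.8,0.2,-34,0,0,0,1.8,0.2,-36,0,0,0,1.8,0.2,-36,0,0,0]'
```

```text
clock: 12.97
position: [611.6, -138.9, 67.0]
orientation: [0.779, 0.627, 0.0, -0.0]
force: [-6.7, -1.4, 5.6]
gripper_width: 0.333
gripper_force: 62.9
```

```bash
python3 -m crank '[-0.8,0,-1,0,0,0,-0.8,0,-2,0,0,0,-0.8,0,-2,0,0,0]'
```

```text
clock: 13.22
position: [611.5, -139.1, 66.4]
orientation: [0.779, 0.627, 0.001, 0.001]
force: [-8.4, -1.7, 11.8]
gripper_width: 0.338
gripper_force: 63.8
```

```bash
python3 -m crank '[-1,0,1,0,0,0,-1,0,1,0,0,0,-1,0,1,0,0,0,-1,0,1,0,0,0,-1,0,20,0,0,0,-1,0,50,0,0,0,-1,0,85,0,0,0,-10,-10,120,0,0,0,-20,-30,130,0,0,0,-20,-30,130,0,0,0,-20,-30,130,0,0,0]' 0.58; python3 -c "
from h import *
axle('a1p',64);goto(481.3,-309.6,120,84)"
```

```text
clock: 14.13
position: [591.8, -169.3, 195.1]
orientation: [0.779, 0.626, 0.001, 0.001]
force: [-0.7, 1.2, -0.8]
gripper_width: 0.578
gripper_force: 0.0
px 277 142 xy 612.6 -139.2 size 34.8 25.2 yaw 77.5
shift [-110.2 -140.9  -73.8] turn [-0.1  0.   6.4] | joints [-0.28  0.3   0.04  1.31  0.    1.51] F [ 1.   0.5 -0.8]
```

View pics/a1p.png

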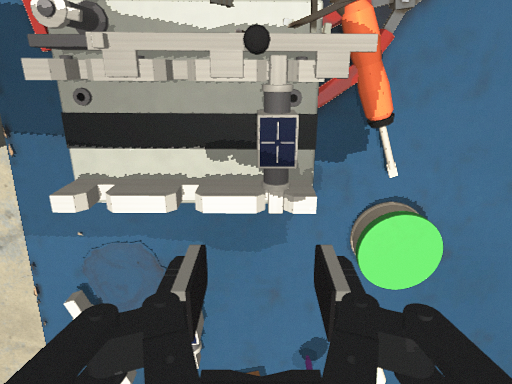

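Axle 1 is home: its cross is at (612.6,-139.2), less than 1 mm from slot 3, with yaw 77.5. On to axle 2.

```bash
python3 -m crank '[-25,-30,-5,0,0,3,-50,-60,-10,0,0,6.4,-75,-90,-20,0,0,6.4,-95,-115,-25,0,0,6.4,-110.5,-140.5,-25,0,0,6.4,-110.5,-140.5,-25,0,0,6.4,-110.5,-140.5,-25,0,0,6.4]' 0.6; python3 -c "
from h import *
axle('a2');goto(481.3,-309.6,31,84)"
```

```text
clock: 14.77
position: [480.0, -309.4, 167.6]
orientation: [0.744, 0.669, 0.0, -0.001]
force: [0.0, 0.2, -0.2]
gripper_width: 0.594
gripper_force: 0.0
px 144 207 xy 388.2 -318.0 size 34.9 25.2 yaw 99.3
px 261 184 xy 481.6 -309.4 size 34.9 25.1 yaw 83.9
shift [   0.6   -1.  -137. ] turn [-0.1 -0.1 -0. ] | joints [-0.57  0.23 -0.11  1.23  0.    1.1 ] F [0.5 0.2 0.1]
```

```bash
python3 -m crank '[1,-0.8,-35,0,0,0,1,-0.8,-70,0,0,0,1,-0.8,-100,0,0,0,1,-0.8,-120,0,0,0,1,-0.8,-136,0,0,0,1,-0.8,-136,0,0,0,1,-0.8,-136,0,0,0]' 0.6; python3 -m crank '[0,0,0,0,0,0,0,0,0,0,0,0,0,0,0,0,0,0,0,0,0,0,0,0,0,0,0,0,0,0,0,0,0,0,0,0]' 0 60; python3 -m crank '[0,0,15,0,0,0,0,0,45,0,0,0,0,0,80,0,0,0,0,0,110,0,0,0,0,0,110,0,0,0,0,0,110,0,0,0]' ; python3 -c "
from h import *
s=arm.sense();axle('a2h',s['position'][2]-1.2);goto(543.5,-123.8,120,77.7)"
```

```text
clock: 15.4
position: [482.1, -308.2, 32.3]
orientation: [0.742, 0.67, 0.0, -0.001]
force: [0.2, -0.1, 0.2]
gripper_width: 0.601
gripper_force: 0.0
clock: 15.9
position: [482.9, -310.1, 34.9]
orientation: [0.743, 0.67, 0.001, 0.001]
force: [-0.2, 2.8, 5.9]
gripper_width: 0.342
gripper_force: 60.9
clock: 16.4
position: [482.7, -310.6, 144.9]
orientation: [0.743, 0.669, 0.001, 0.002]
force: [-0.8, 0.2, -5.2]
gripper_width: 0.338
gripper_force: 60.5
px 260 289 xy 483.7 -311.3 size 35.6 25.8 yaw 83.8
px 128 217 xy 438.0 -273.9 size 18.3 13.3 yaw 99.2
shift [ 61.7 186.1 -22.9] turn [-0.   0.  -6.3] | joints [-0.57  0.24 -0.15  1.18  0.    1.1 ] F [ 0.2  0.3 -4.8]
```

```bash
python3 -m crank '[7,20,0,0,0,-1,14,40,0,0,0,-3,25,75,0,0,0,-5,36,110,0,0,0,-6.3,46,140,0,0,0,-6.3,55,168,0,0,0,-6.3,61.2,185.7,0,0,0,-6.3,61.2,185.7,0,0,0,-6.3,61.2,185.7,0,0,0,-6.3,61.2,185.7,-15,0,0,-6.3,61.2,185.7,-30,0,0,-6.3,61.2,185.7,-42,0,0,-6.3,61.2,185.7,-42,0,0,-6.3,61.2,185.7,-42,0,0,-6.3]'; python3 -c "
from h import *
s=arm.sense();axle('a2s',s['position'][2]-1.2);goto(543,-124.2,66,77.7)"
```

```text
clock: 17.62
position: [541.6, -124.9, 99.8]
orientation: [0.779, 0.627, -0.001, -0.001]
force: [1.6, 0.2, -4.0]
gripper_width: 0.34
gripper_force: 60.1
px 260 289 xy 542.5 -125.5 size 35.6 25.7 yaw 77.6
px 404 245 xy 601.1 -117.7 size 27.6 20.0 yaw 77.2
shift [  0.5   0.7 -34.8] turn [-0.  -0.1  0. ] | joints [-0.23  0.23 -0.26  1.08  0.    1.56] F [ 0.5 -0.5 -4.6]
```

```bash
python3 -m crank '[0.7,0.7,-8,0,0,0,0.7,0.7,-16,0,0,0,0.7,0.7,-21,0,0,0,0.7,0.7,-26,0,0,0,0.7,0.7,-30,0,0,0,0.7,0.7,-33,0,0,0,0.7,0.7,-36,0,0,0,0.7,0.7,-36,0,0,0]'
```

```text
clock: 18.33
position: [543.1, -123.9, 65.4]
orientation: [0.779, 0.627, -0.0, -0.0]
force: [-5.5, -1.8, 2.2]
gripper_width: 0.339
gripper_force: 62.0
```

```bash
python3 -m crank '[-0.5,0,0,0,0,0,-0.5,0,0,0,0,0,-0.5,0,0,0,0,0,-0.5,0,0,0,0,0,0,0,20,0,0,0,0,0,50,0,0,0,0,0,85,0,0,0,-5,-15,115,0,0,0,-20,-35,120,0,0,0,-20,-35,120,0,0,0,-20,-35,120,0,0,0]' 0.56; python3 -c "
from h import *
axle('a2p',64);goto(388.5,-318,167,99.3)"
```

```text
clock: 19.25
position: [524.0, -159.2, 186.1]
orientation: [0.779, 0.627, 0.001, 0.001]
force: [0.8, -0.5, -0.4]
gripper_width: 0.562
gripper_force: 0.0
px 376 138 xy 612.6 -139.2 size 34.7 25.3 yaw 77.4
px 276 138 xy 544.2 -124.1 size 34.7 24.9 yaw 77.5
shift [-135.4 -159.4  -18.2] turn [-0.1  0.  21.6] | joints [-0.29  0.18 -0.14  1.26  0.    1.49] F [ 0.2 -0.3  0.2]
```

Both axles are home. Third axle.

```bash
python3 -m crank '[-25,-30,0,0,0,5,-50,-60,-5,0,0,10,-75,-90,-10,0,0,15,-100,-120,-18,0,0,20,-120,-140,-18,0,0,21.6,-135.4,-159.4,-18,0,0,21.6,-135.4,-159.4,-18,0,0,21.6,-135.4,-159.4,-18,0,0,21.6]' 0.6; python3 -c "
from h import *
axle('a3');goto(388.2,-318,31,99.3)"
```

```text
clock: 19.97
position: [388.0, -318.0, 166.3]
orientation: [0.648, 0.762, 0.001, -0.001]
force: [-0.4, -0.1, -0.2]
gripper_width: 0.603
gripper_force: 0.0
px 259 185 xy 388.3 -318.1 size 34.0 24.9 yaw 99.2
shift [  -0.3   -0.6 -135.4] turn [-0.1 -0.  -0. ] | joints [-0.69  0.1  -0.27  1.21  0.    0.72] F [-0.   0.4 -0.3]
```

```bash
python3 -m crank '[0,-0.7,-35,0,0,0,0,-0.7,-70,0,0,0,0,-0.7,-100,0,0,0,0,-0.7,-120,0,0,0,0,-0.7,-135,0,0,0,0,-0.7,-135,0,0,0,0,-0.7,-135,0,0,0]' 0.6; python3 -m crank '[0,0,0,0,0,0,0,0,0,0,0,0,0,0,0,0,0,0,0,0,0,0,0,0,0,0,0,0,0,0,0,0,0,0,0,0]' 0 60; python3 -m crank '[0,0,15,0,0,0,0,0,45,0,0,0,0,0,80,0,0,0,0,0,110,0,0,0,0,0,110,0,0,0,0,0,110,0,0,0]' ; python3 -c "
from h import *
s=arm.sense();axle('a3h',s['position'][2]-1.2);goto(474.6,-109.2,120,77.7)"
```

```text
clock: 20.6
position: [388.8, -317.1, 31.5]
orientation: [0.646, 0.763, 0.0, -0.001]
force: [0.8, -0.6, 0.2]
gripper_width: 0.599
gripper_force: 0.0
clock: 21.1
position: [389.5, -319.0, 33.8]
orientation: [0.647, 0.762, 0.001, 0.001]
force: [1.2, 1.3, 7.0]
gripper_width: 0.339
gripper_force: 60.7
clock: 21.6
position: [389.2, -319.3, 143.9]
orientation: [0.647, 0.762, 0.0, 0.002]
force: [-0.2, 0.4, -4.4]
gripper_width: 0.342
gripper_force: 60.3
px 260 288 xy 390.4 -319.9 size 36.1 26.0 yaw 99.2
shift [ 86.3 209.4 -22.1] turn [ -0.    0.  -21.6] | joints [-0.69  0.11 -0.31  1.15  0.    0.72] F [-0.4  0.3 -4.7]
```

```bash
python3 -m crank '[7,17,0,0,0,-3,15,37,0,0,0,-7,29,70,0,0,0,-12,43,104,0,0,0,-18,57,138,0,0,0,-21.6,71,172,0,0,0,-21.6,80,195,0,0,0,-21.6,86.3,209.2,0,0,0,-21.6,86.3,209.2,0,0,0,-21.6,86.3,209.2,0,0,0,-21.6,86.3,209.2,-15,0,0,-21.6,86.3,209.2,-30,0,0,-21.6,86.3,209.2,-42,0,0,-21.6,86.3,209.2,-42,0,0,-21.6,86.3,209.2,-42,0,0,-21.6]'; python3 -c "
from h import *
s=arm.sense();axle('a3s',s['position'][2]);goto(474.6,-109.3,64,77.7)"
```

```text
clock: 22.9
position: [473.3, -110.1, 99.1]
orientation: [0.779, 0.627, -0.001, -0.001]
force: [-0.9, 0.4, -3.3]
gripper_width: 0.336
gripper_force: 60.0
px 260 288 xy 474.3 -109.7 size 35.6 25.7 yaw 77.7
px 405 246 xy 532.4 -102.2 size 27.3 19.9 yaw 77.6
shift [  0.5   0.8 -36. ] turn [-0.  -0.1  0. ] | joints [-0.23  0.1  -0.41  1.06  0.    1.56] F [ 0.3  0.8 -3.8]
```

```bash
python3 -m crank '[0.5,0.8,-8,0,0,0,0.5,0.8,-16,0,0,0,0.5,0.8,-21,0,0,0,0.5,0.8,-26,0,0,0,0.5,0.8,-30,0,0,0,0.5,0.8,-33,0,0,0,0.5,0.8,-36,0,0,0,0.5,0.8,-36,0,0,0]'
```

```text
clock: 23.62
position: [474.7, -109.0, 64.3]
orientation: [0.779, 0.628, -0.0, -0.0]
force: [-5.6, -2.5, 2.7]
gripper_width: 0.338
gripper_force: 62.0
```

```bash
python3 -m crank '[-0.5,0,0,0,0,0,-0.5,0,0,0,0,0,-0.5,0,0,0,0,0,-0.5,0,0,0,0,0,0,0,20,0,0,0,0,0,50,0,0,0,0,0,85,0,0,0,15,-10,115,0,0,0,40,-15,120,0,0,0,70,-15,120,0,0,0,70,-15,120,0,0,0,70,-15,120,0,0,0]' 0.56; python3 -c "
from h import *
axle('a3p',64);goto(612.6,-66.7,107,77.7)"
```

```text
clock: 24.62
position: [546.2, -123.6, 183.7]
orientation: [0.778, 0.628, 0.0, -0.0]
force: [-0.9, -0.0, -0.4]
gripper_width: 0.555
gripper_force: 0.0
px 352 192 xy 612.5 -139.5 size 35.1 25.3 yaw 77.6
px 256 192 xy 544.0 -124.2 size 34.3 25.0 yaw 77.7
px 159 191 xy 475.6 -108.1 size 35.1 25.1 yaw 77.4
shift [ 67.5  56.7 -76.6] turn [-0.1 -0.1 -0.1] | joints [-0.22  0.2  -0.11  1.26  0.    1.56] F [-0.5 -0.2 -0.4]
```

All three are on their slot points. Now shut the keeper.

```bash
python3 -m crank '[20,18,0,0,0,0,40,36,0,0,0,0,60,52,-10,0,0,0,67.5,56.7,-35,0,0,0,67.5,56.7,-60,0,0,0,67.5,56.7,-76,0,0,0,67.5,56.7,-76,0,0,0,67.5,56.7,-76,0,0,0]' 0.5; python3 -m crank '[0,0,0,0,0,0,0,0,0,0,0,0,0,0,0,0,0,0,0,0,0,0,0,0,0,0,0,0,0,0,0,0,0,0,0,0]' 0 30;  python3 -m crank '[-5,1.1,1,0,0,0,-10,2.2,1,0,0,0,-15,3.3,1,0,0,0,-20,4.4,1,0,0,0,-25,5.5,1,0,0,0,-30,6.5,1,0,0,0,-33,7.2,1,0,0,0,-35,7.6,1,0,0,0,-37,8.1,1,0,0,0,-37,8.1,1,0,0,0]'
```

```text
clock: 25.33
position: [611.1, -66.7, 107.7]
orientation: [0.778, 0.628, -0.001, -0.001]
force: [0.2, -0.3, -0.4]
gripper_width: 0.498
gripper_force: 0.0
clock: 25.83
position: [612.3, -66.9, 110.3]
orientation: [0.779, 0.628, 0.001, 0.0]
force: [-4.4, 0.4, 5.7]
gripper_width: 0.171
gripper_force: 29.3
clock: 26.67
position: [576.9, -58.9, 110.3]
orientation: [0.778, 0.628, 0.002, 0.001]
force: [5.3, -1.1, 4.6]
gripper_width: 0.168
gripper_force: 30.3
```

```bash
python3 -m crank '[-1,0.2,0,0,0,0,-2,0.4,0,0,0,0,-3,0.6,0,0,0,0,-3,0.6,0,0,0,0]'; python3 -m crank '[3,-0.6,0,0,0,0,3,-0.6,0,0,0,0,3,-0.6,0,0,0,0]';  python3 -m crank '[0,0,0,0,0,0,0,0,0,0,0,0,0,0,0,0,0,0,0,0,10,0,0,0,0,0,40,0,0,0,0,-20,75,0,0,0,0,-40,100,0,0,0,0,-50,100,0,0,0,0,-50,100,0,0,0]' 0.5
python3 - <<'E'
from h import *
im=arm.snapshot("wrist");c=cal("wrist");cv2.imwrite("pics/k.png",cv2.resize(im,(800,600)))
import pickle;pickle.dump(c,open("k.pkl","wb"));goto(514,17.5,107,77.7)
E
```

```text
clock: 27.0
position: [576.6, -58.9, 110.4]
orientation: [0.778, 0.628, 0.003, 0.003]
force: [14.4, -3.1, -3.8]
gripper_width: 0.164
gripper_force: 29.9
clock: 27.25
position: [577.0, -58.9, 110.3]
orientation: [0.778, 0.628, 0.001, 0.001]
force: [4.9, -0.6, 5.1]
gripper_width: 0.167
gripper_force: 30.6
clock: 28.0
position: [576.3, -110.6, 211.4]
orientation: [0.779, 0.627, 0.001, 0.001]
force: [-0.5, 0.6, -0.9]
gripper_width: 0.5
gripper_force: 0.0
shift [ -61.6  126.9 -102.7] turn [-0.  0.  0.] | joints [-0.19  0.24  0.    1.33  0.    1.6 ] F [-0.6  0.1 -0.5]
```

View pics/k.png

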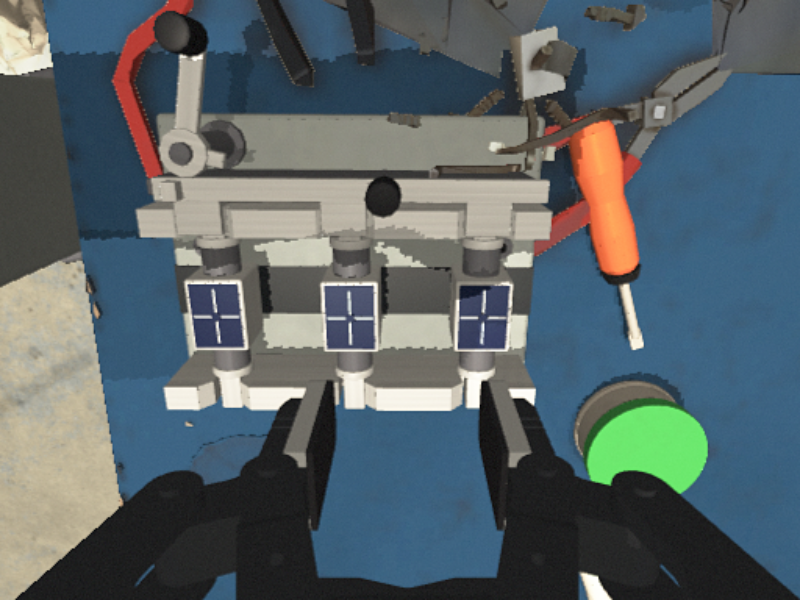

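The keeper is shut with its teeth over the axles, the lever hinge is at (182,152) and the lever knob at (178,32). I triangulate both from the three views.

Run:
```python
from h import *
import pickle
k,w3,w4=[pickle.load(open(f+".pkl","rb")) for f in("k","w3","w4")];ct=cal("top")
def tri(rs):
    A=np.zeros((3,3));b=np.zeros(3)
    for o,d in rs:
        d=d/np.linalg.norm(d);M=np.eye(3)-np.outer(d,d);A+=M;b+=M@o
    p=np.linalg.solve(A,b);return p.round(1),[round(float(np.linalg.norm((np.eye(3)-np.outer(d,d)/(d@d))@(p-o))),1) for o,d in rs]
def blob(im,c,box):
    x0,y0,x1,y1=box;m=cv2.inRange(im[y0:y1,x0:x1],(0,0,0),(48,48,48))
    n,l,st,ce=cv2.connectedComponentsWithStats(m);i=1+st[1:,4].argmax();print(st[i],(ce[i]+[x0,y0]).round(1));return ray(c,*(ce[i]+[x0,y0]))
K=cv2.resize(cv2.imread("pics/k.png"),(512,384),interpolation=cv2.INTER_AREA)
w3i=np.load("w3.npy");w4i=np.load("w4.npy")
r=[blob(K,k,(95,5,140,42)),blob(w3i,w3,(170,28,210,56)),blob(w4i,w4,(165,30,205,58))]
print("knob",tri(r), tri(r+[ray(ct,205+52/3.81,120+245/3.807)]))
h=[ray(k,182*.64,152*.64),ray(w3,288*.64,150*.64),ray(w4,130+143/2.857,40+167/2.857)]
print("hinge",tri(h), tri(h+[ray(ct,205+118/3.81,120+282/3.807)]))
```

```text
[  4   2  34  29 325] [121.4  22.6]
[  8   4  22  18 183] [190.   43.1]
[  9   6  21  18 226] [185.   46.1]
knob (array([513.3,  17.6,  84.1]), [1.7, 1.1, 0.8]) (array([514.6,  16.4,  89.4]), [2.2, 0.5, 1.0, 1.8])
hinge (array([495.8, -25. ,  86.4]), [0.8, 1.0, 0.2]) (array([491.8, -26.4,  72.9]), [2.7, 0.3, 1.4, 3.6])
```

The knob is at about (513.5,17), mid-height about 85, and the hinge at (493.5,-26). They are 47.4 mm apart (48 expected). Grip the lever knob.

```bash
python3 -m crank '[-15,35,0,0,0,0,-30,70,0,0,0,0,-50,100,0,0,0,0,-62,126.4,0,0,0,0,-62,126.4,-30,0,0,0,-62,126.4,-60,0,0,0,-62,126.4,-90,0,0,0,-62,126.4,-105,0,0,0,-62,126.4,-105,0,0,0,-62,126.4,-105,0,0,0]' 0.5; python3 -m crank '[0,0,0,0,0,0,0,0,0,0,0,0,0,0,0,0,0,0,0,0,0,0,0,0,0,0,0,0,0,0,0,0,0,0,0,0]' 0 30
```

```text
clock: 28.88
position: [512.0, 18.2, 102.8]
orientation: [0.778, 0.628, -0.001, -0.001]
force: [-0.1, 0.5, 0.4]
gripper_width: 0.501
gripper_force: 0.0
clock: 29.38
position: [514.5, 17.7, 105.6]
orientation: [0.779, 0.628, 0.001, 0.0]
force: [-0.9, 0.5, 6.2]
gripper_width: 0.157
gripper_force: 29.7
```

```bash
python3 -m crank '[3.8,-2,1,0,0,0,7.2,-4.2,1,0,0,0,13.6,-9.6,1,0,0,0,19,-16,1,0,0,0,23.2,-23.2,1,0,0,0,26.1,-31.1,1,0,0,0,27.5,-39.3,1,0,0,0,27.5,-47.7,1,0,0,0,26.7,-53.5,1,0,0,0,26.3,-55.1,1,0,0,0,26.3,-55.1,1,0,0,0]'
```

```text
clock: 30.3
position: [539.1, -37.7, 105.4]
orientation: [0.779, 0.627, -0.0, -0.001]
force: [-5.4, 1.2, 3.2]
gripper_width: 0.162
gripper_force: 30.0
```

```bash
python3 -m crank '[0,0,0,0,0,0,0,0,0,0,0,0,0,0,0,0,0,0,0,0,10,0,0,0,0,0,35,0,0,0,0,-20,70,0,0,0,0,-50,90,0,0,0,-10,-85,100,0,0,0,-20,-120,110,0,0,0,-20,-120,110,0,0,0,-20,-120,110,0,0,0]' 0.28
python3 - <<'E'
from h import *
c=cal("wrist");im=arm.snapshot("wrist");cv2.imwrite("pics/lv.png",im)
m=cv2.inRange(im,(0,0,0),(48,48,48))
n,l,st,ce=cv2.connectedComponentsWithStats(m)
for i in range(1,n):
    if 60<st[i,4]<500 and ce[i][1]<200: print(st[i],ce[i].round(1),onplane(c,*ce[i],87))
for p in [(540,-37,87),(577,-59,87),(513.5,17,87)]:print(p,proj(c,p))
axle('lv2',64)
ct=cal('top');t=arm.snapshot('top');cv2.imwrite("pics/tp.png",t)
goto(506,-440,200,77.7)
E
```

```text
clock: 31.22
position: [520.1, -159.3, 216.8]
orientation: [0.78, 0.626, 0.001, 0.001]
force: [0.1, -0.0, -0.1]
gripper_width: 0.28
gripper_force: 0.0
[238   0  21  15  98] [249.2  10.1] [540.6 -40.7  87. ]
[299  18  27  28 499] [312.2  32.7] [578.  -62.7  87. ]
[156 103  14  33 368] [162.5 119.3] [464.9 -95.3  87. ]
[438 104  28  14 138] [451.  112.3] [ 665.1 -134.7   87. ]
(540, -37, 87) [246.9   4. ]
(577, -59, 87) [309.8  27.1]
(513.5, 17, 87) [182.9 -84.3]
px 279 131 xy 544.0 -124.5 size 34.6 25.2 yaw 77.6
px 369 131 xy 612.7 -139.2 size 35.3 25.2 yaw 77.4
px 189 129 xy 475.7 -107.8 size 34.5 25.1 yaw 77.4
shift [ -14.1 -283.2  -15.2] turn [-0.1  0.  -0.1] | joints [-0.29  0.16 -0.09  1.32  0.    1.49] F [-0.1 -0.4 -0.3]
```

The lever is latched (knob now at (540.6,-40)), the keeper knob is at (578,-61), and the axles have not moved. Now to the punch.

```bash
python3 -m crank '[-2,-35,10,0,0,0,-4,-70,20,0,0,0,-6,-105,30,0,0,0,-8,-140,40,0,0,0,-10,-175,45,0,0,0,-12,-210,45,0,0,0,-14,-245,45,0,0,0,-15,-266,45,0,0,0,-15,-266,45,0,0,0,-15,-266,45,0,0,0]' 0.6
python3 - <<'E'
from h import *
import pickle
s=arm.sense();c=cal("wrist");im=arm.snapshot("wrist");np.save("p.npy",im);pickle.dump(c,open("p.pkl","wb"))
print(s['position'],s['orientation'])
for p in [(503,-436,75),(503,-436,151)]:print(proj(c,p))
cv2.imwrite("pics/p.png",cv2.resize(im,(800,600)))
E
```

```text
clock: 32.2
position: [505.4, -423.3, 259.0]
orientation: [0.778, 0.628, 0.0, -0.001]
force: [-0.5, 0.4, -0.4]
gripper_width: 0.605
gripper_force: 0.0
[ 505.4406126  -423.27562111  258.9675339 ] [ 7.78493979e-01  6.27650902e-01  3.07786629e-04 -1.17298753e-03]
[259.6 181. ]
[259.4 214.1]
```

View pics/p.png

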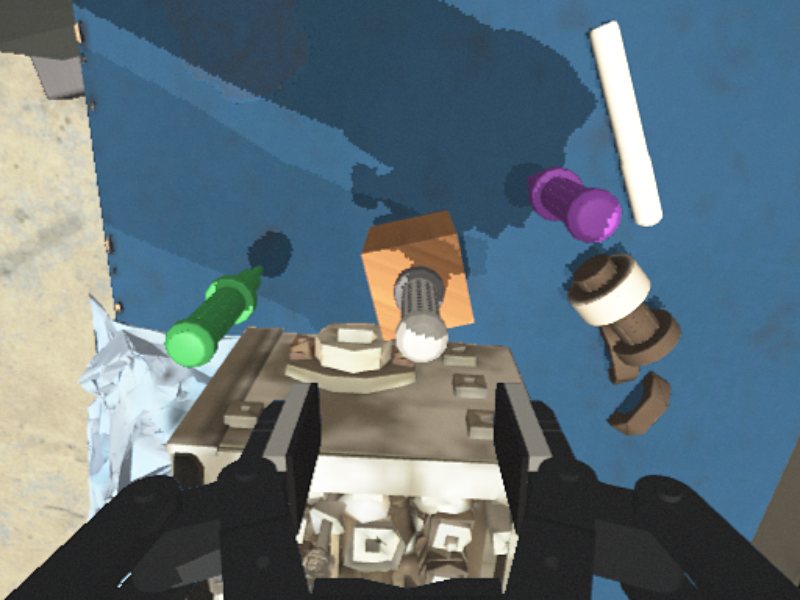

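The view shows the steel punch in the wooden block, with its cap at (422,337), collar at (418,290), and the block's top face running (384,337), (472,322), (457,237), (364,255). The engine head is just behind it.

Run:
```python
from h import *
import pickle
c=pickle.load(open("p.pkl","rb"));W=lambda u,v,z:onplane(c,u*.64,v*.64,z)
K=[W(*p,75) for p in((384,337),(472,322),(457,237),(364,255))];print(K,np.mean(K,0),[np.linalg.norm(K[i]-K[i-1]).round(1) for i in range(4)])
print("cap top",W(422,331,151),W(422,337,145),"collar top",W(418,290,85))
print("engine",W(400,400,0),[W(400,460,z) for z in(80,110,140)])
ct=cal('top')
print("engine top cam",[onplane(ct,205+735/3.81,120+400/3.807,z) for z in(0,110)])
g=np.median(K,0);goto(g[0],g[1],130,77.7)
```

```text
[array([ 482.7, -467. ,   75. ]), array([ 536.7, -468.7,   75. ]), array([ 537.5, -415.4,   75. ]), array([ 483.1, -414.4,   75. ])] [ 510.    -441.375   75.   ] [np.float64(52.6), np.float64(54.0), np.float64(53.3), np.float64(54.4)]
cap top [ 510.8 -435.9  151. ] [ 509.8 -441.4  145. ] collar top [ 509.7 -438.5   85. ]
engine [ 472.4 -554.     0. ] [array([ 473.9, -551.9,   80. ]), array([ 479. , -530.6,  110. ]), array([ 484.1, -509.2,  140. ])]
engine top cam [array([ 416.9, -476.2,    0. ]), array([ 403.2, -441.1,  110. ])]
shift [   4.4  -18.8 -129.4] turn [-0.1 -0.  -0.1] | joints [-0.7   0.39  0.31  1.49  0.    1.09] F [-0.6  0.5  0. ]
```

```bash
python3 -m crank '[4.4,-18,-30,0,0,0,4.4,-18,-60,0,0,0,4.4,-18,-90,0,0,0,4.4,-18,-115,0,0,0,4.4,-18,-132,0,0,0,4.4,-18,-132,0,0,0,4.4,-18,-132,0,0,0]' 0.6; python3 -m crank '[0,0,0,0,0,0,0,0,0,0,0,0,0,0,0,0,0,0,0,0,0,0,0,0,0,0,0,0,0,0,0,0,0,0,0,0]' 0 80; python3 -m crank '[0,0,10,0,0,0,0,0,40,0,0,0,0,0,75,0,0,0,0,0,110,0,0,0,0,0,130,0,0,0,0,0,130,0,0,0]'
python3 - <<'E'
from h import *
import pickle
s=arm.sense();print(s['position'],s['orientation'],s['force'].round(1))
c=cal("wrist");im=arm.snapshot("wrist");cv2.imwrite("pics/ph.png",im);np.save("ph.npy",im);pickle.dump(c,open("ph.pkl","wb"))
p=s['position']
print([proj(c,p+[0,0,dz]) for dz in(30,-38,-46,-82,-110)])
h=cv2.cvtColor(im,cv2.COLOR_BGR2HSV)
m=cv2.inRange(h,(0,0,40),(179,70,255));m[:, :200]=0;m[:,320:]=0
for v in range(120,330,8):
    u=np.where(m[v])[0];print(v,(u.min(),u.max(),len(u)) if len(u) else None,end=' ')
E
```

```text
clock: 32.83
position: [509.6, -439.4, 128.0]
orientation: [0.778, 0.629, 0.0, -0.001]
force: [-0.0, 1.4, 0.7]
gripper_width: 0.598
gripper_force: 0.0
clock: 33.33
position: [509.8, -441.7, 130.5]
orientation: [0.779, 0.628, 0.001, 0.001]
force: [-3.2, 2.0, 6.6]
gripper_width: 0.234
gripper_force: 76.0
clock: 33.83
position: [510.5, -442.6, 264.5]
orientation: [0.779, 0.628, 0.001, 0.004]
force: [0.6, -0.8, -2.7]
gripper_width: 0.234
gripper_force: 78.3
[ 510.52117388 -442.55010769  264.49821489] [0.77852365 0.62760027 0.00113574 0.00418792] [ 0.6 -0.8 -2.7]
[array([257.8, 348.6]), array([257.5, 245.2]), array([257.5, 237.8]), array([257.4, 210.9]), array([257.4, 195.1])]
120 (np.int64(253), np.int64(255), 3) 128 (np.int64(225), np.int64(280), 2) 136 (np.int64(221), np.int64(282), 2) 144 None 152 (np.int64(221), np.int64(285), 5) 160 (np.int64(223), np.int64(287), 2) 168 (np.int64(225), np.int64(288), 2) 176 (np.int64(290), np.int64(290), 1) 184 (np.int64(229), np.int64(229), 1) 192 (np.int64(200), np.int64(261), 40) 200 (np.int64(200), np.int64(267), 61) 208 (np.int64(200), np.int64(317), 97) 216 (np.int64(204), np.int64(319), 112) 224 (np.int64(200), np.int64(319), 113) 232 (np.int64(200), np.int64(319), 105) 240 (np.int64(201), np.int64(319), 98) 248 (np.int64(201), np.int64(319), 97) 256 (np.int64(200), np.int64(319), 91) 264 (np.int64(200), np.int64(319), 98) 272 (np.int64(200), np.int64(319), 87) 280 (np.int64(204), np.int64(318), 88) 288 (np.int64(200), np.int64(316), 90) 296 (np.int64(200), np.int64(319), 89) 304 (np.int64(200), np.int64(317), 78) 312 (np.int64(201), np.int64(319), 80) 320 (np.int64(200), np.int64(315), 87) 328 (np.int64(225), np.int64(292), 67)
```

The punch is held (19.9 mm wide). I check how it hangs over the bare blue bench on the way.

```bash
python3 -m crank '[0,25,0,0,0,0,0,50,0,0,0,0,5,80,0,0,0,0,10,105,0,0,0,0,15,130,0,0,0,0,15,140,0,0,0,0,15,140,0,0,0,0,15,140,0,0,0,0]'
python3 - <<'E'
from h import *
import pickle
s=arm.sense();print(s['position'],s['orientation'],s['force'].round(1))
c=cal("wrist");im=arm.snapshot("wrist");cv2.imwrite("pics/pb.png",im);np.save("pb.npy",im);pickle.dump(c,open("pb.pkl","wb"))
p=s['position']
for dz in(-45.5,-55.5,-65.5,-91.5,-119.5):print(dz,proj(c,p+[0,0,dz]))
h=cv2.cvtColor(im,cv2.COLOR_BGR2HSV)
m=cv2.bitwise_not(cv2.inRange(h,(95,90,0),(125,255,255)))
for v in range(160,300,5):
    u=np.where(m[v,215:310])[0]+215;print(v,(int(u.min()),int(u.max()),len(u)) if len(u) else None)
E
```

```text
clock: 34.55
position: [524.0, -301.1, 256.7]
orientation: [0.778, 0.628, -0.0, -0.001]
force: [-0.3, -0.2, -4.4]
gripper_width: 0.233
gripper_force: 78.7
[ 523.9797854  -301.08831234  256.66317755] [ 7.78176882e-01  6.28044143e-01 -3.75446553e-04 -1.07439235e-03] [-0.3 -0.2 -4.4]
-45.5 [258.4 238.6]
-55.5 [258.5 230.2]
-65.5 [258.6 222.5]
-91.5 [258.9 205.7]
-119.5 [259.1 191.2]
160 None
165 None
170 None
175 None
180 None
185 None
190 None
195 (253, 261, 9)
200 (250, 265, 16)
205 (246, 269, 24)
210 (245, 270, 26)
215 (239, 276, 38)
220 (236, 281, 46)
225 (233, 283, 51)
230 (232, 285, 54)
235 (231, 286, 56)
240 (231, 291, 61)
245 (223, 298, 76)
250 (222, 299, 78)
255 (215, 309, 95)
260 (215, 309, 95)
265 (215, 309, 95)
270 (215, 309, 95)
275 (215, 309, 95)
280 (215, 309, 95)
285 (215, 309, 95)
290 (215, 309, 95)
295 (215, 309, 95)
```

The punch hangs upright with its tip within 1 mm of the TCP axis (u=257 against 259). I go over the first cross.

```bash
python3 -m crank '[15,28,0,0,0,0,30,56,0,0,0,0,45,84,0,0,0,0,60,112,0,0,0,0,75,140,0,0,0,0,88,161.5,0,0,0,0,88,161.5,0,0,0,0,88,161.5,-20,0,0,0,88,161.5,-42,0,0,0,88,161.5,-42,0,0,0,88,161.5,-42,0,0,0]'; python3 -c "
from h import *
goto(612.6,-139.2,190,77.7)
c=cal('wrist');p=arm.sense()['position'];print(proj(c,[p[0],p[1],p[2]-119.5]),proj(c,(612.6,-139.2,64)))"
```

```text
clock: 35.52
position: [611.4, -141.0, 214.6]
orientation: [0.779, 0.627, -0.001, -0.002]
force: [-0.1, 0.3, -3.6]
gripper_width: 0.229
gripper_force: 79.0
shift [  1.2   1.8 -24.6] turn [-0.1 -0.2  0. ] | joints [-0.23  0.33  0.12  1.37  0.    1.56] F [-0.1  0.3 -3.6]
[259.3 191.2] [260.5 175.9]
```

```bash
python3 -m crank '[1.2,1.8,-10,-0.1,-0.2,0,1.2,1.8,-20,-0.1,-0.2,0,1.2,1.8,-26,-0.1,-0.2,0,1.2,1.8,-29,-0.1,-0.2,0,1.2,1.8,-32,-0.1,-0.2,0,1.2,1.8,-34,-0.1,-0.2,0,1.2,1.8,-36,-0.1,-0.2,0]'; python3 -m crank '[0,0,-1,0,0,0,0,0,-2,0,0,0]';python3 -m crank '[0,0,-1,0,0,0,0,0,-2,0,0,0]';python3 -m crank '[0,0,-1,0,0,0,0,0,-2,0,0,0]'
```

```text
clock: 36.1
position: [613.8, -138.4, 180.9]
orientation: [0.779, 0.628, 0.001, 0.002]
force: [-0.0, 0.1, 0.0]
gripper_width: 0.238
gripper_force: 79.6
clock: 36.27
position: [613.9, -138.3, 179.3]
orientation: [0.778, 0.628, 0.002, 0.002]
force: [-1.3, 0.1, 2.9]
gripper_width: 0.235
gripper_force: 79.9
clock: 36.43
position: [613.9, -138.3, 177.4]
orientation: [0.778, 0.628, 0.002, 0.002]
force: [-2.3, -0.4, 5.7]
gripper_width: 0.236
gripper_force: 80.2
clock: 36.6
position: [614.0, -138.3, 175.7]
orientation: [0.778, 0.628, 0.002, 0.003]
force: [-1.8, -1.0, 8.2]
gripper_width: 0.233
gripper_force: 80.6
```

```bash
python3 -m crank '[0,0,-1,0,0,0]';python3 -m crank '[0,0,-1,0,0,0]';python3 -m crank '[0,0,-1,0,0,0]';python3 -m crank '[0,0,-1,0,0,0]'
```

```text
clock: 36.68
position: [614.0, -138.3, 174.8]
orientation: [0.778, 0.628, 0.002, 0.003]
force: [-2.8, -0.2, 8.2]
gripper_width: 0.236
gripper_force: 80.7
clock: 36.77
position: [614.0, -138.3, 173.9]
orientation: [0.778, 0.628, 0.002, 0.003]
force: [-1.5, -1.1, 8.8]
gripper_width: 0.235
gripper_force: 80.8
clock: 36.85
position: [614.1, -138.3, 173.0]
orientation: [0.778, 0.628, 0.002, 0.003]
force: [-1.8, 0.2, 9.6]
gripper_width: 0.232
gripper_force: 81.0
clock: 36.93
position: [614.1, -138.3, 172.3]
orientation: [0.778, 0.628, 0.002, 0.003]
force: [-3.6, -0.3, 10.5]
gripper_width: 0.234
gripper_force: 81.3
```

```bash
python3 -m crank '[0,0,-1,0,0,0]';python3 -m crank '[0,0,-1,0,0,0]';python3 -m crank '[0,0,-1,0,0,0]'
```

```text
clock: 37.02
position: [614.2, -138.3, 171.5]
orientation: [0.778, 0.628, 0.002, 0.003]
force: [-2.7, 1.3, 12.1]
gripper_width: 0.235
gripper_force: 81.5
clock: 37.1
position: [614.1, -138.3, 170.5]
orientation: [0.778, 0.628, 0.002, 0.003]
force: [-2.2, 0.2, 8.6]
gripper_width: 0.232
gripper_force: 81.2
clock: 37.18
position: [614.1, -138.2, 169.3]
orientation: [0.778, 0.628, 0.002, 0.003]
force: [-2.7, 0.0, 10.0]
gripper_width: 0.231
gripper_force: 81.0
```

It snapped (12.1 to 8.6 N) at z≈171. Second cross.

```bash
python3 -m crank '[0,0,15,0,0,0,0,0,40,0,0,0,-25,5,45,0,0,0,-50,10,45,0,0,0,-70.5,14,45,0,0,0,-70.5,14,45,0,0,0,-70.5,14,45,0,0,0]'; python3 -c "
from h import *
goto(543.6,-124.4,172,77.7)"
```

```text
clock: 37.77
position: [542.3, -123.9, 212.1]
orientation: [0.778, 0.628, 0.001, 0.002]
force: [1.1, 1.2, -4.0]
gripper_width: 0.238
gripper_force: 80.3
shift [  1.3  -0.5 -40.1] turn [ 0.1  0.2 -0.1] | joints [-0.22  0.18 -0.07  1.32 -0.    1.56] F [ 1.1  1.2 -4. ]
```

```bash
python3 -m crank '[0.5,-0.5,-10,0,0,0,0.5,-0.5,-20,0,0,0,0.5,-0.5,-26,0,0,0,0.5,-0.5,-30,0,0,0,0.5,-0.5,-34,0,0,0,0.5,-0.5,-36,0,0,0,0.5,-0.5,-38,0,0,0]'; for i in 1 2 3 4 5 6; do python3 -m crank '[0,0,-1.2,0,0,0]' | egrep 'pos|^force'; done
```

```text
clock: 38.35
position: [544.1, -124.8, 175.4]
orientation: [0.778, 0.628, 0.002, 0.002]
force: [-2.7, -0.1, 7.8]
gripper_width: 0.23
gripper_force: 82.7
position: [544.1, -124.8, 174.4]
force: [-3.0, 1.2, 9.0]
position: [544.1, -124.8, 173.5]
force: [-3.2, 0.1, 10.1]
position: [544.1, -124.8, 172.6]
force: [-3.5, 1.3, 11.3]
position: [544.2, -124.8, 171.6]
force: [-3.5, 0.6, 12.2]
position: [544.2, -124.8, 170.5]
force: [-2.0, -0.6, 8.2]
position: [544.2, -124.8, 169.1]
force: [-3.1, 0.8, 11.7]
```

```bash
python3 -m crank '[0,0,15,0,0,0,0,0,40,0,0,0,-25,5,45,0,0,0,-50,11,45,0,0,0,-68.8,16,45,0,0,0,-68.8,16,45,0,0,0,-68.8,16,45,0,0,0]'; python3 -c "
from h import *
goto(475.4,-108.2,172,77.7)"
```

```text
clock: 39.43
position: [474.3, -108.5, 212.3]
orientation: [0.778, 0.628, 0.001, 0.002]
force: [1.0, -0.6, -3.7]
gripper_width: 0.234
gripper_force: 80.9
shift [  1.1   0.3 -40.3] turn [ 0.1  0.3 -0.1] | joints [-0.22  0.05 -0.22  1.3  -0.    1.56] F [ 1.  -0.6 -3.7]
```

```bash
python3 -m crank '[0.5,0.3,-10,0,0,0,0.5,0.3,-20,0,0,0,0.5,0.3,-26,0,0,0,0.5,0.3,-30,0,0,0,0.5,0.3,-34,0,0,0,0.5,0.3,-36,0,0,0,0.5,0.3,-38,0,0,0]'; for i in 1 2 3 4 5 6; do python3 -m crank '[0,0,-1.2,0,0,0]' | egrep 'pos|^force'; done
```

```text
clock: 40.02
position: [475.8, -108.5, 175.0]
orientation: [0.778, 0.628, 0.002, 0.002]
force: [-3.0, 1.1, 8.1]
gripper_width: 0.231
gripper_force: 83.3
position: [475.8, -108.5, 174.0]
force: [-3.1, 0.3, 8.9]
position: [475.8, -108.5, 173.1]
force: [-3.6, 0.9, 9.0]
position: [475.8, -108.5, 172.2]
force: [-3.9, 1.3, 10.9]
position: [475.9, -108.5, 171.2]
force: [-3.5, 0.2, 11.4]
position: [475.9, -108.5, 169.9]
force: [-2.8, 0.5, 9.2]
position: [475.9, -108.5, 168.7]
force: [-2.5, 0.9, 11.8]
```

All three snapped. I lift and recheck the punch over the bench before putting it back.

```bash
python3 -m crank '[0,0,15,0,0,0,0,0,45,0,0,0,0,0,80,0,0,0,5,-10,90,0,0,0,15,-40,90,0,0,0,24,-75,90,0,0,0,32,-110,90,0,0,0,40,-145,90,0,0,0,48,-180,90,0,0,0,48,-192,90,0,0,0,48,-192,90,0,0,0,48,-192,90,0,0,0]'
python3 - <<'E'
from h import *
s=arm.sense()
c=cal("wrist");im=arm.snapshot("wrist");cv2.imwrite("pics/pc.png",im)
p=s['position']
for dz in(-45.5,-119.5):print(dz,proj(c,p+[0,0,dz]))
m=cv2.bitwise_not(cv2.inRange(cv2.cvtColor(im,cv2.COLOR_BGR2HSV),(95,90,0),(125,255,255)))
for v in [*range(186,200,2),*range(200,255,7)]:
    u=np.where(m[v,215:310])[0]+215;print(v,(int(u.min()),int(u.max())) if len(u) else None,end=' ')
old=cv2.imread("pics/pb.png");mo=cv2.bitwise_not(cv2.inRange(cv2.cvtColor(old,cv2.COLOR_BGR2HSV),(95,90,0),(125,255,255)))
print();print([[int(np.where(x[150:240,250:265].any(1))[0].min())+150] for x in(mo,m)])
goto(510,-441.5,250,77.7)
E
```

```text
clock: 41.52
position: [523.1, -300.7, 255.8]
orientation: [0.779, 0.627, 0.001, 0.001]
force: [-0.5, 0.2, -3.5]
gripper_width: 0.234
gripper_force: 80.9
-45.5 [258.  238.6]
-119.5 [258.3 191.2]
186 None 188 None 190 None 192 None 194 (256, 258) 196 (254, 260) 198 (253, 262) 200 (253, 262) 207 (247, 269) 214 (243, 274) 221 (236, 281) 228 (233, 284) 235 (232, 286) 242 (223, 297) 249 (222, 299) 
[[192], [194]]
shift [ -13.1 -141.6   -6.3] turn [-0.   0.2 -0. ] | joints [-0.52  0.27  0.14  1.44  0.    1.26] F [ 0.2  0.4 -3.3]
```

The punch is still upright but slipped about 3 mm up in the pads. I go over the stand hole.

```bash
python3 -m crank '[0,-25,0,0,0,0,-2,-50,0,0,0,0,-6,-80,0,0,0,0,-10,-110,0,0,0,0,-13,-135,0,0,0,0,-13,-141.6,0,0,0.2,0,-13,-141.6,0,0,0.2,0,-13,-141.6,0,0,0.2,0,-13,-141.6,0,0,0.2,0]'; python3 -c "
from h import *
goto(510,-441.5,128,77.7)"
```

```text
clock: 42.32
position: [510.8, -440.2, 257.2]
orientation: [0.778, 0.628, 0.0, 0.0]
force: [-0.4, 1.0, -2.7]
gripper_width: 0.231
gripper_force: 80.9
shift [  -0.8   -1.3 -129.2] turn [ 0.   0.  -0.2] | joints [-0.71  0.42  0.35  1.5  -0.    1.07] F [-0.4  1.  -2.7]
```

```bash
python3 -m crank '[-0.8,-1.3,-15,0,0,0,-0.8,-1.3,-30,0,0,0,-0.8,-1.3,-45,0,0,0,-0.8,-1.3,-58,0,0,0,-0.8,-1.3,-70,0,0,0,-0.8,-1.3,-80,0,0,0,-0.8,-1.3,-90,0,0,0,-0.8,-1.3,-100,0,0,0,-0.8,-1.3,-110,0,0,0,-0.8,-1.3,-118,0,0,0,-0.8,-1.3,-122,0,0,0,-0.8,-1.3,-122,0,0,0]'; for i in 1 2 3; do python3 -m crank '[0,0,-1.5,0,0,0]' | egrep 'pos|^force'; done
```

```text
clock: 43.32
position: [509.1, -442.9, 133.5]
orientation: [0.778, 0.628, -0.0, -0.0]
force: [-0.3, 0.4, -4.9]
gripper_width: 0.234
gripper_force: 80.9
position: [509.6, -443.4, 133.7]
force: [-0.3, -0.2, -4.4]
position: [509.8, -443.5, 132.5]
force: [0.7, 0.0, -4.4]
position: [509.8, -443.5, 130.9]
force: [0.3, 1.5, -3.6]
```

```bash
for i in 1 2 3 4 5; do python3 -m crank '[0,0.4,-1.2,0,0,0]' | egrep 'pos|^force'; done
```

```text
position: [509.8, -443.5, 130.6]
force: [-2.5, 0.7, 6.7]
position: [509.8, -443.5, 130.5]
force: [-4.6, 0.8, 12.2]
position: [509.8, -443.4, 130.5]
force: [-5.7, 0.8, 17.9]
position: [509.8, -443.4, 130.4]
force: [-7.4, -0.3, 21.5]
position: [509.8, -443.4, 130.3]
force: [-9.3, 1.0, 27.4]
```

The collar seats at 130.5, the same height as when it was picked up. I ease off and release.

```bash
python3 -m crank '[0,0,5,0,0,0,0,0,5,0,0,0]'; python3 -m crank '[0,0,0,0,0,0,0,0,0,0,0,0,0,0,0,0,0,0,0,0,0,0,0,0,0,0,20,0,0,0,0,0,50,0,0,0,0,0,85,0,0,0,0,15,120,0,0,0,-4,20,130,0,0,0,-4,20,130,0,0,0,-4,20,130,0,0,0]' 0.6
python3 - <<'E'
from h import *
import pickle
s=arm.sense();c=cal("wrist");im=arm.snapshot("wrist");cv2.imwrite("pics/pe.png",im);c0=pickle.load(open("p.pkl","rb"));old=np.load("p.npy")
print("before/after seen cap, expected px",proj(c0,(510,-440,148)),proj(c,(510,-440,148)))
t=cv2.cvtColor(old,cv2.COLOR_BGR2GRAY)[195:235,248:292]
M=cv2.matchTemplate(cv2.cvtColor(im,cv2.COLOR_BGR2GRAY),t,cv2.TM_CCOEFF_NORMED);_,q,_,l=cv2.minMaxLoc(M);print("cap px now",l[0]+22,l[1]+20,"was 270,215 q",q)
u,v=l[0]+22,l[1]+20;print(onplane(c0,270,215,148),onplane(c,u,v,148))
t=cv2.cvtColor(old,cv2.COLOR_BGR2GRAY)[168:198,250:286]
M=cv2.matchTemplate(cv2.cvtColor(im,cv2.COLOR_BGR2GRAY),t,cv2.TM_CCOEFF_NORMED);_,q,_,l=cv2.minMaxLoc(M);print("collar",onplane(c0,268,183,85),onplane(c,l[0]+18,l[1]+15,85),q)
print(s['force'].round(1))
E
```

```text
clock: 44.15
position: [510.0, -441.8, 131.4]
orientation: [0.779, 0.628, 0.0, 0.002]
force: [-0.4, -0.2, -3.3]
gripper_width: 0.231
gripper_force: 80.7
clock: 45.07
position: [505.8, -421.3, 259.5]
orientation: [0.778, 0.628, -0.0, 0.001]
force: [-0.2, 0.2, -0.6]
gripper_width: 0.603
gripper_force: 0.0
before/after seen cap, expected px [270.  215.5] [269.6 217.1]
cap px now 270 217 was 270,215 q 0.8910999894142151
[ 510.  -439.6  148. ] [ 510.3 -440.   148. ]
collar [ 510.6 -436.2   85. ] [ 510.9 -437.1   85. ] 0.93892902135849
[-0.2  0.2 -0.6]
```

The punch stands as it did before (cap and collar within 1 mm). One last check of the cradle before handing in.

```bash
python3 -m crank '[2,30,0,0,0,0,4,60,0,0,0,0,6,95,0,0,0,0,8,130,0,0,0,0,10,165,0,0,0,0,12,200,-10,0,0,0,14,235,-25,0,0,0,14,262,-43,0,0,0,14,262,-43,0,0,0,14,262,-43,0,0,0]'
python3 - <<'E'
from h import *
axle('end',64)
c=cal("wrist");im=cv2.imread("pics/end.png");old=cv2.imread("pics/lv2.png")
m=cv2.inRange(im,(0,0,0),(48,48,48));n,l,st,ce=cv2.connectedComponentsWithStats(m)
for i in range(1,n):
    if 60<st[i,4]<600 and ce[i][1]<80: print(st[i],onplane(c,*ce[i],87))
for p in [(612.6,-139.2,64),(544.1,-124.4,64),(475.6,-108,64)]:
    u,v=proj(c,p).round().astype(int);print(u,v);print(cv2.cvtColor(im,cv2.COLOR_BGR2GRAY)[v-5:v+6,u-5:u+6])
E
```

```text
clock: 45.95
position: [518.2, -157.8, 213.2]
orientation: [0.778, 0.629, -0.002, -0.002]
force: [-0.3, -0.2, -0.3]
gripper_width: 0.596
gripper_force: 0.0
px 374 131 xy 612.7 -139.3 size 35.0 25.4 yaw 77.7
px 284 131 xy 544.1 -124.2 size 34.2 25.2 yaw 77.8
px 192 130 xy 475.7 -108.3 size 34.9 25.1 yaw 77.4
[243   0  22  16 101] [541.6 -41.8  87. ]
[305  20  28  28 496] [579.3 -64.1  87. ]
372 130
[[ 42  41  47  45  40  42  39  70 152 175  33]
 [ 39  44  45  43  43  44  34 105 174 125  34]
 [ 44  44  44  40  43  39  35 118 188  76  36]
 [ 44  41  44  42  44  41  38 120 191  78  36]
 [ 38  44  40  40  44  42  39 125 199  76  38]
 [ 41  38  34  37  36  35  32  35  58  13  29]
 [ 95  90  91  89  85  55   5   4  14  10  50]
 [198 195 194 199 185 123   5  12   9   0 112]
 [ 84  74  73  75  78  70   7  13  14  14  72]
 [ 39  31  37  32  39  32  22  31  27  19  26]
 [ 40  42  35  39  44  36  72 116  74  39  37]]
282 130
[[ 51  53  48  45  45  36 151 240  23  44  50]
 [ 49  45  50  50  44  48 163 241  37  42  49]
 [ 48  47  45  47  45  61 169 233  36  44  46]
 [ 48  47  47  48  45  57 137 18
[... 170 characters left out ...]
246 174  10  16  12  42 158 253]
 [ 33  35  33  36  40  22  20  19  14  28  41]
 [ 46  46  41  46  42  35  61  81  34  46  45]
 [ 48  46  46  46  48  74 156 189  42  43  44]]
191 128
[[ 45  42  43  43  34  81 144 124  33  43  44]
 [ 42  43  38  38  40  86 148 129  28  44  41]
 [ 41  44  41  45  38  88 156 134  38  41  41]
 [ 43  45  41  40  39  90 155 140  34  42  47]
 [ 41  43  43  43  36  86 155 147  26  39  46]
 [ 36  31  36  34  22   8   9   6  14  33  38]
 [118 118 121 115  83   7  15  16   6  69 123]
 [249 250 251 244 168   8  12  14   8 143 253]
 [ 20  29  32  28  33  11  13   7   9  11  44]
 [ 42  40  37  42  39  27  47  80  22  40  41]
 [ 38  42  40  39  43  30 125 196  32  40  43]]
```

Dark punch marks now sit in the centre of all three crosses. The axles are home, the keeper is shut and the lever is latched.

```bash
python3 -c "
from bench import arm
print(arm.sign_off())"
```

```text
the job is handed in; nothing more can be done
None
```

I handed the job in with all three axles home under the shut, latched keeper, each cross punched, and the punch upright in its stand; the sign-off gave no pass or fail, and I did not check the jar and tin again at the end.

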